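# Dock the bone-drill handpiece on the care station and hold it for its purge

### The arm

A 6-joint arm with a two-finger parallel gripper is mounted at the origin on the work surface. World frame = base frame: x ahead of the robot, y to its left, z up, the work surface at z = 0. Lengths are in m, angles in rad, forces in N, time in s.
With the tool pointing down it reaches from about 0.3 to 0.875 m from the base axis. Payload 6.4 kg.
Tool frame: the origin (TCP) lies at the very end of the fingers, on their centre line; the grasp point (between the pads) lies ctrl.grip_point_offset behind it (ctrl.grip_point_offset is the distance from the TCP to the grasp point, in m); z points along the fingers, x is the direction in which the jaws open and shut, and the axes are right-handed (so a half turn about z gives the same grasp; the last joint's range is limited). The gripper opens to 85 mm and grips with 20 to 120 N. Pads are 22 mm wide; open, the fingers measure 114 mm over their backs; the gripper's body (76 mm by 85 mm) begins 54 mm behind the grasp point. The pads swing forward as they close: fully open they stand 13 mm farther back than shut.
Start: joints at [-1.507, 0.181, 1.607, -0, 1.354, -0.206], TCP at [0.153, -0.554, 0.231] pointing down, gripper open.
Joint ranges: [-2.99, 2.99], [-0.89, 2.07], [0.3, 2.58], [-1.14, 4.28], [0, 2.63], [-3.12, 3.12]. Speed limits (rad/s): [2.57, 2.57, 3.01, 3.14, 3.14, 3.14].

### API

Orientations are given as a unit quaternion [w, x, y, z].
In Python, from bench import get_obs, viewer, workorder, ctrl gives the robot as it stands. The module is installed in compiled form; this text tells all that it offers.
- The arm moves only by the tool move_arm, never from a script. Its argument "increments" is a list of rows, each an object of numbers: "tx", "ty", "tz": the shift along the tool's x, y, z in m; "turn": the turn about the tool's z in degrees. A call has 1 to 20 rows; each row is the pose to reach, as a shift and turn from the pose commanded when the call began, along the tool's axes at that moment; what a row does not reach only later rows make up. A row lasts 1/12 s, in which the tool goes at most 41.7 mm and 7.16 degrees, less where a joint would pass 70% of its speed; a pose out of reach is approached as far as the arm can. A call with a gripper value outside its range is refused whole. "gripper" is the opening, from 0 (shut) to 1 (fully open), set as the call begins (left out, the last holds). The fingers move at their own pace and stop on an object; the grip force is fixed at half the most. Time passes only in rows, so rows that repeat a pose let the fingers close. It gives the time, the measured TCP pose, the force and the opening at its end, in the units of the state.
- get_obs(): the state, without advancing time (a new reading comes with each control period).
- viewer.camera(name): name is "scene" or "top" or "wrist"; returns (picture, depth): 480x640x3 uint8, red, green, blue; 480x640 float32, m along the optical axis (not along the pixel's ray), 0 where there is no reading.
- viewer.get_calibration(name): a dict with "intrinsics" (3x3 intrinsics, pixels), "origin" and "attitude" of the camera in the world. Camera axes: x right, y up, looking along -z (the intrinsics and any distortion apply to the point x, -y, -z); pixel columns grow to the right and rows downward; lengths in m; the calibration is good to about 2 mm. A picture is of the moment at which its call begins: read the wrist's pose just before it. get_calibration takes no time and is no camera call; for the wrist camera it gives the pose at the moment of the call.
- workorder.hand_in(): hands the job in, once; it reports no verdict.
The state is a dict: "time_s": time; "q": joint angles; "dq": joint speeds; "joint_efforts": joint torques, N m; "eef_pos": TCP position; "eef_rot": TCP orientation; "wrist_force": force on the tool from outside, world axes, zero at the start; "torque": the same for the moment, N m; "opening": opening from 0.0 (shut) to 1.0 (fully open).
Only numpy, scipy, OpenCV 4.12 (cv2) and the standard library are available. Lean on these libraries where they do the work, as an engineer would, in place of code of your own. Each camera call takes 0.05 s, during which the arm holds its last target.

### The job

Take the bone-drill handpiece (the one with the pointed nose) out of the rack and press its open rear end squarely onto the sloping coupling nipple of the handpiece care station until it snaps home. Keep pushing straight along the nipple, without ramming, until you feel the coupling's spring valve reach its stop, and finish while still holding the handpiece pushed down there so that it is purged. Leave the saw handpiece in the rack and do not disturb the oil bottle or the tin.

Things in the scene. Friction and masses are not known exactly. Their poses are not given: they have to be found in the camera images.
- station: Handpiece care station, fixed: white wedge housing 150 mm deep (x), 190 mm wide (y); from a 30 mm high front (-x) lip a steel panel rises at 25 degrees to a flat top 67 mm high, where an upturned spray can (53 mm wide, its end 148 mm above the table) stands at x = 40, y = 55 mm. Origin: middle of the underside; x points from the low front to the back, z up. Its yaw varies
- nipple_seat (a point): Centre of the flat seat at the nipple's foot: the top of its 22 mm wide brass collar, moving with it. z is the nipple's axis and points up out of the sloping panel, 25 degrees from vertical, leaning to the station's front. A dark 48 mm wide gland nut is fixed to the panel below, its top 10 mm under the seat while the valve is not pressed
- nipple_tip (a point): Tip of the steel coupling nipple, 26 mm above the seat along the axis (same axes). The nipple is 12 mm thick, its last 8 mm a cone down to 5 mm. Three sprung balls stand out of its sides 8 mm above the seat: it takes up to about 10 N to push the drill's rim past them, then the drill snaps down to the seat and is kept there
- valve (a joint): Travel of the coupling nipple into the station along its axis against the purge valve's spring: 0 standing out, 0.006 m pressed to its stop. The spring needs about 9 N to start moving and 15 N at the stop; it comes back when let go
- rack: Handpiece rack, fixed: grey block 66 mm (x) by 190 mm (y) by 50 mm high with three holes in a row, at y = -60, 0 and 60 mm, 28 mm wide and 40 mm deep (floor 10 mm above the table). Origin: middle of the underside. Its yaw varies. The drill stands in one of the outer holes, the saw in the other
- drill_center (a point): Middle of the bone-drill handpiece: straight, steel, round about its z axis, 140 mm long, about 0.26 kg, upright in the rack, rear end down, nose up (z points to the nose). From its rear end: sleeve 26 mm thick up to 46 mm; barrel 22 mm thick from 50 to 112 mm, grip rings from 74 mm; nose tapering to 10 mm. The point is on its axis, 70 mm from either end. Any turn about the axis will do
- drill_mouth (a point): Middle of the drill's open rear end (its flat rim, 70 mm below drill_center along the drill's z). The bore in it is 14.4 mm wide and 34 mm deep, with a groove for the balls. Home on the nipple, this rim lies flat on the nipple's seat: this point and nipple_seat coincide and the two z axes are in line
- saw: Bystander: saw handpiece with the same barrel but a crosswise block-shaped head 50 mm wide, 140 mm high over all, standing in the other outer hole of the rack. Origin: middle of its lower end
- oil: Bystander: white oil bottle with a black cap, 44 mm wide, 120 mm high, standing on the table. Origin: middle of its underside
- tin: Bystander: pet-food tin with a paper label, 75 mm wide, 110 mm high, standing on the table. Origin: middle of its underside

How it is judged:
On the way, in this order (a step that is already met when the one before it is completed fails the run):
1. the drill handpiece is lifted clear out of the rack (height (world z) of drill_mouth above 0.055 m and contact force between drill and rack below 0.1 N), for 0.1 s.
2. the drill handpiece is snapped home on the nipple's seat (z of drill_mouth in the frame of nipple_seat below 0.0015 m and distance between drill_mouth and nipple_seat below 0.003 m and angle between the z axis of drill_mouth and the z axis of nipple_seat, either way round below 0.12 rad), for 0.02 s.
At the end, for the whole second after the job is handed in: The drill, still in the fingers, sits home on the nipple (rim within 3 mm of the seat centre and 1.5 mm of the seat, axes within 7 degrees) and keeps the valve pressed at least 4.5 of its 6 mm; the saw stands in the rack; saw, oil bottle and tin are within 20, 30 and 30 mm of their places (all of step 2 and value of joint valve above 0.0045 m and contact force between drill and valve above 5 N and contact force between drill and the fingers above 3 N and angle between saw's own z axis and vertical below 0.15 rad and distance of saw from where it was at the start of the episode below 0.02 m and distance of each of oil, tin from where it was at the start of the episode below 0.03 m); the arm keeps its last pose, push and grip.
It fails at once if the handpiece is rammed against the station (more than 80 N) (contact force between drill and station above 80 N).
It fails at once if the saw handpiece is pulled up or knocked (distance of saw from where it was at the start of the episode above 0.02 m).
It fails at once if the oil bottle is disturbed (distance of oil from where it was at the start of the episode above 0.03 m).
It fails at once if the tin is disturbed (distance of tin from where it was at the start of the episode above 0.03 m).
It also fails if it takes over 42 s, if anything falls off the work surface, if the arm or the gripper's body presses on something with over 40 N, if the wrist force passes 120 N, or if a joint passes its speed limit or range.

## Working session

There is one attempt and no reset: what is moved stays moved. The work goes in short steps, Python scripts to look and compute and a tool call to move; the robot and the scene stay as the last step left them, time stands still between calls to the robot, and variables do not carry over. Pictures are saved under pics/ and viewed, and the job is handed in when it is done.

Besides the shell and the picture viewer there is one more tool, called after "Emit:" as a command line: name --argument value ..., lists and objects as JSON in quotes. move_arm: Moves the arm, as the interface text tells. Its arguments: {"type":"object","properties":{"increments":{"type":"array"},"gripper":{"type":"number"}},"required":["increments"]}

```bash
mkdir -p pics
python3 - <<'E'
from bench import get_obs, viewer, ctrl
import cv2,numpy as np
o=get_obs(); print({k:np.round(v,3).tolist() for k,v in o.items()}, ctrl.grip_point_offset)
for n in ["scene","top","wrist"]:
    c=viewer.get_calibration(n); print(n,{k:np.round(v,4).tolist() for k,v in c.items()})
    p,d=viewer.camera(n); cv2.imwrite(f"pics/a_{n}.png",p[:,:,::-1]); np.savez(f"a_{n}.npz",p=p,d=d,**{k:np.array(v) for k,v in c.items()})
E
```

```text
{'time_s': 0.0, 'q': [-1.507, 0.182, 1.608, 0.0, 1.354, -0.206], 'dq': [-0.0, 0.001, -0.001, 0.001, -0.001, -0.001], 'joint_efforts': [-0.004, -44.488, -35.134, -0.0, 0.009, -0.0], 'eef_pos': [0.153, -0.554, 0.23], 'eef_rot': [-0.001, 0.796, -0.606, -0.001], 'wrist_force': [-0.038, -0.416, -0.435], 'torque': [0.007, 0.012, -0.0], 'opening': 1.002} 0.0187
scene {'intrinsics': [[531.902, 0.0, 323.7751], [0.0, 531.902, 230.9719], [0.0, 0.0, 1.0]], 'origin': [1.5042, 0.015, 0.7487], 'attitude': [0.6293, 0.3161, 0.3242, 0.6316]}
top {'intrinsics': [[503.8797, 0.0, 315.2882], [0.0, 503.8797, 243.7721], [0.0, 0.0, 1.0]], 'origin': [0.4499, 0.0067, 1.4236], 'attitude': [-0.6981, -0.0232, 0.0319, 0.7149]}
wrist {'intrinsics': [[412.7113, 0.0, 319.6383], [0.0, 412.7113, 245.1042], [0.0, 0.0, 1.0]], 'origin': [0.2322, -0.5328, 0.372], 'attitude': [0.7858, -0.1271, 0.0977, -0.5974]}
```

View pics/a_scene.png

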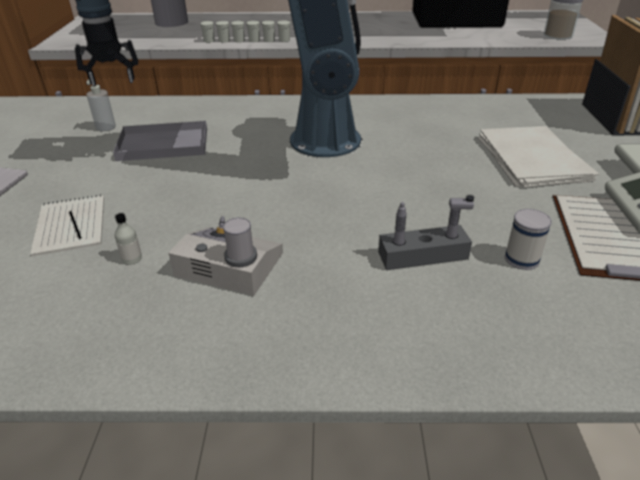

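View pics/a_top.png

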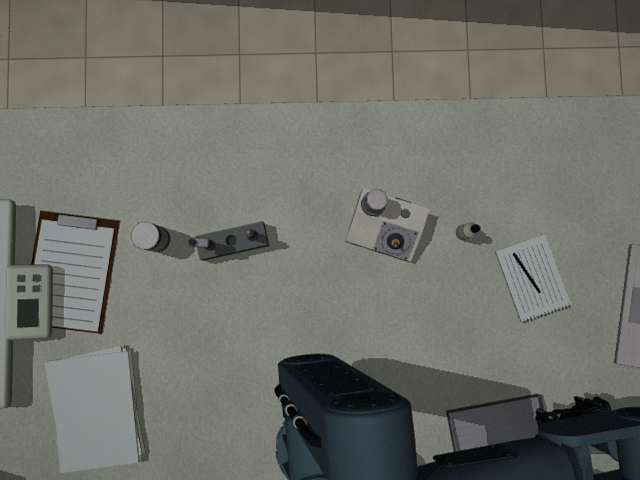

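View pics/a_wrist.png

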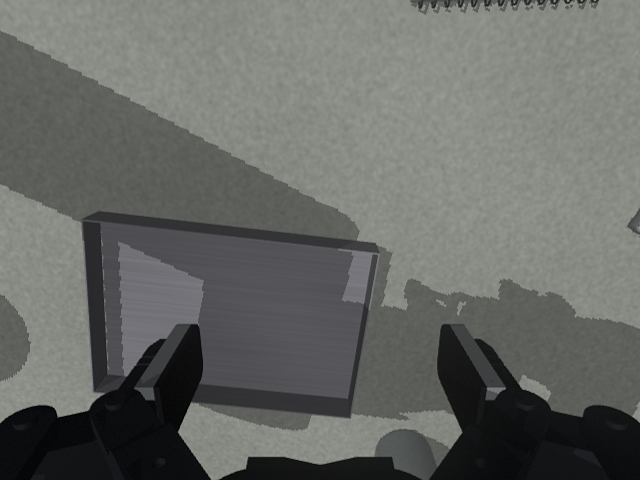

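The scene view shows the drill (402,225) and saw (455,220) in the rack, the station with its can (238,240), the oil bottle (128,240) and the tin (528,238). In the top view the drill is near (252,235), the nipple near (395,240), the saw at (200,243), the tin at (150,237) and the oil at (468,231). The wrist view shows only a tray. Next I'll measure with depth.

```bash
cat > h.py <<'E'
import numpy as np,cv2
from scipy.spatial.transform import Rotation as R
def rot(q): return R.from_quat(np.array(q)[[1,2,3,0]]).as_matrix()
def load(f):
    z=np.load(f); return z['p'],z['d'],z['intrinsics'],z['origin'],rot(z['attitude'])
def pts(d,K,o,A):
    v,u=np.mgrid[:d.shape[0],:d.shape[1]]
    c=np.stack([(u-K[0,2])/K[0,0]*d,-(v-K[1,2])/K[1,1]*d,-d],-1)
    return c@A.T+o
def ray(u,v,K,o,A): 
    r=A@np.array([(u-K[0,2])/K[0,0],-(v-K[1,2])/K[1,1],-1.]); return o,r
def onplane(u,v,z,K,o,A):
    o,r=ray(u,v,K,o,A); return o+r*(z-o[2])/r[2]
def proj(P,K,o,A):
    c=(np.array(P)-o)@A; return np.stack([K[0,0]*c[...,0]/-c[...,2]+K[0,2], K[1,1]*-c[...,1]/-c[...,2]+K[1,2]],-1)
def snap(n,name):
    from bench import viewer,get_obs
    c=viewer.get_calibration(n); p,d=viewer.camera(n)
    np.savez(name+".npz",p=p,d=d,**{k:np.array(v) for k,v in c.items()})
    cv2.imwrite(f"pics/{name}.png",p[:,:,::-1]); return load(name+".npz")
def crop(p,x0,x1,y0,y1,s,name): cv2.imwrite(f"pics/{name}.png",cv2.resize(np.ascontiguousarray(p[y0:y1,x0:x1,::-1]),None,fx=s,fy=s,interpolation=cv2.INTER_NEAREST))
E
python3 - <<'E'
from h import *
p,d,K,o,A=load('a_top.npz'); P=pts(d,K,o,A)
crop(p,180,440,170,270,3,'t_crop')
ps,ds,Ks,os_,As=load('a_scene.npz'); Q=pts(ds,Ks,os_,As)
crop(ps,160,290,200,300,5,'s_st'); crop(ps,370,480,180,280,5,'s_rk')
np.set_printoptions(precision=4,suppress=True)
print('floor',P[300,330],Q[330,330])
for n,(X,x0,x1,y0,y1) in dict(rack_top=(P,180,290,210,270),st_top=(P,340,440,180,270)).items():
    S=X[y0:y1,x0:x1].reshape(-1,3); print(n,np.histogram(S[:,2],bins=np.arange(-.01,.2,.01)))
def rect(z0,z1,x0,x1,y0,y1):
    m=np.zeros(d.shape,bool); m[y0:y1,x0:x1]=1; m&=(P[...,2]>z0)&(P[...,2]<z1)
    S=P[m]; print(m.sum(), cv2.minAreaRect((S[:,:2]*1000).astype(np.float32)), S[:,:2].mean(0),S[:,2].mean())
rect(.04,.056,180,290,210,270); rect(.06,.072,340,440,180,270)
rect(.01,.2,340,440,180,270)
# drill top
m=(P[...,2]>.12)&(P[...,2]<.2)
n,l,st,ce=cv2.connectedComponentsWithStats(m.astype(np.uint8))
for i in range(1,n):
    if st[i,4]>4: print(st[i],P[l==i].mean(0),P[l==i].max(0))
E
```

```text
floor [ 0.4015 -0.0495  0.0013] [0.8    0.0146 0.0014]
rack_top (array([2982, 1767,   59,   35,   43,  911,  471,   15,    8,    9,   10,
          9,    7,   21,  118,   88,   12,    0,    0,    0]), array([-0.01,  0.  ,  0.01,  0.02,  0.03,  0.04,  0.05,  0.06,  0.07,
        0.08,  0.09,  0.1 ,  0.11,  0.12,  0.13,  0.14,  0.15,  0.16,
        0.17,  0.18,  0.19]))
st_top (array([2763, 2167,   34,   91,  465,  491,  598, 1528,  315,   89,   13,
         18,   10,   12,   14,  300,   46,    0,    0,    0]), array([-0.01,  0.  ,  0.01,  0.02,  0.03,  0.04,  0.05,  0.06,  0.07,
        0.08,  0.09,  0.1 ,  0.11,  0.12,  0.13,  0.14,  0.15,  0.16,
        0.17,  0.18,  0.19]))
1358 ((573.88916015625, 218.56179809570312), (67.52283477783203, 190.20977783203125), 11.182783126831055) [0.5729 0.214 ] 0.04875685134947849
1688 ((617.5827026367188, -213.21841430664062), (190.1191864013672, 128.39686584472656), 70.9397964477539) [ 0.6242 -0.233 ] 0.06601420666051414
4024 ((604.544921875, -215.10693359375), (235.5609893798828, 151.82879638671875), 70.89054870605469) [ 0.6049 -0.2069] 0.06555254667218521
[366 189  22  22 372] [ 0.6604 -0.1694  0.1459] [ 0.6875 -0.1439  0.1546]
[473 224   6   7  15] [ 0.5861 -0.4283  0.1217] [ 0.5936 -0.4223  0.1239]
[246 229   8   8  53] [0.5837 0.1576 0.1355] [0.593  0.1683 0.1553]
[188 237  22  10 186] [0.5617 0.2862 0.1404] [0.5753 0.3124 0.1518]
```

View pics/t_crop.png

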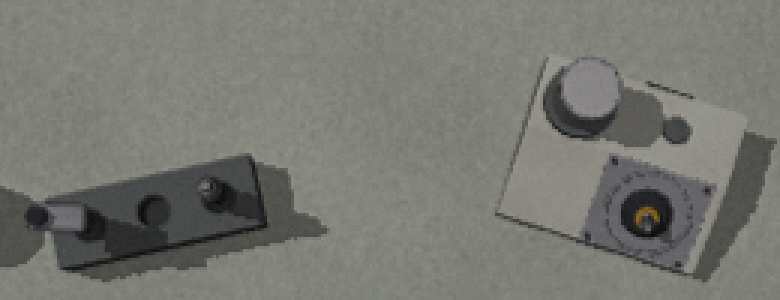

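View pics/s_st.png

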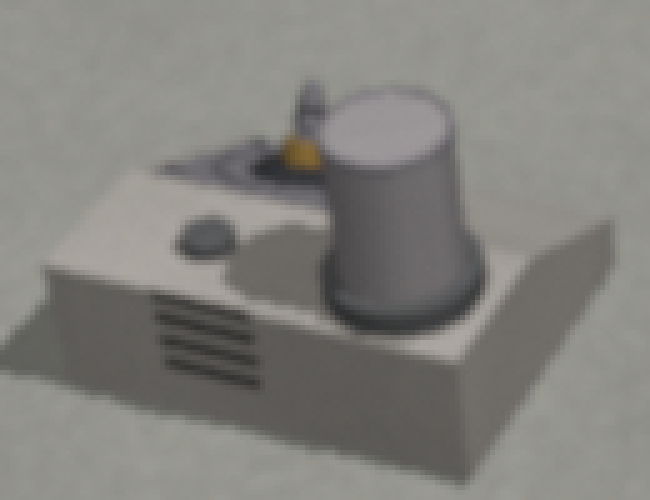

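View pics/s_rk.png

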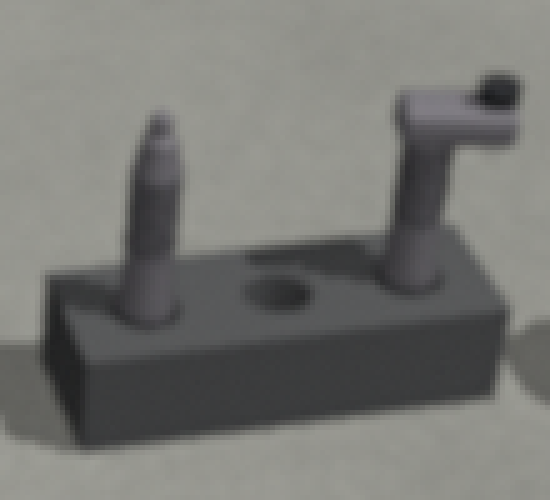

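Run:
```python
from h import *
np.set_printoptions(precision=4,suppress=True)
p,d,K,o,A=load('a_wrist.npz')
T=np.array([.153,-.554,.23]); Rt=rot([-.001,.796,-.606,-.001])
print('look',-A[:,2],'in tool',Rt.T@-A[:,2],'cam pos in tool',Rt.T@(o-T), 'tcp px',proj(T,K,o,A), 'centre ray at z=.09', Rt.T@(onplane(320,240,.09,K,o,A)-T))
print(Rt)
# station: fit in top image
p,d,K,o,A=load('a_top.npz'); P=pts(d,K,o,A)
hsv=cv2.cvtColor(p,cv2.COLOR_RGB2HSV)
m=(hsv[...,0]>10)&(hsv[...,0]<35)&(hsv[...,1]>110); m[:,:380]=0;m[:,:]&=True
m[:220]=0;m[270:]=0;m[:,420:]=0
print('brass',m.sum(),np.argwhere(m).mean(0),P[m].mean(0))
for v in range(232,250,2): print([f'{P[v,u,2]*1000:.0f}' for u in range(380,412,2)])
ps,ds,Ks,os_,As=load('a_scene.npz'); Q=pts(ds,Ks,os_,As)
hsv=cv2.cvtColor(ps,cv2.COLOR_RGB2HSV)
m=(hsv[...,0]>10)&(hsv[...,0]<35)&(hsv[...,1]>110); m[:200]=0;m[260:]=0;m[:,:180]=0;m[:,260:]=0
print('brass scene',m.sum(),np.argwhere(m).mean(0),Q[m].mean(0),Q[m].min(0),Q[m].max(0))
# intersect tops
```

```text
look [-0.3054 -0.0831 -0.9486] in tool [0.0015 0.3169 0.9485] cam pos in tool [ 0.0003 -0.0821 -0.142 ] tcp px [318.2676 329.425 ] centre ray at z=.09 [0.001  0.0083 0.14  ]
[[ 0.2662 -0.9639 -0.0004]
 [-0.9639 -0.2662  0.0028]
 [-0.0028 -0.0004 -1.    ]]
brass 34 [240.9706 395.0294] [ 0.5584 -0.2275  0.0651]
['56', '55', '55', '55', '52', '54', '57', '59', '56', '58', '59', '60', '61', '64', '64', '62']
['50', '51', '50', '55', '54', '55', '57', '59', '63', '59', '59', '55', '59', '56', '64', '65']
['50', '53', '47', '52', '48', '56', '63', '67', '56', '64', '59', '64', '58', '61', '61', '63']
['45', '45', '48', '48', '57', '59', '59', '60', '65', '61', '65', '59', '53', '57', '62', '57']
['41', '47', '45', '45', '54', '57', '60', '67', '72', '72', '59', '60', '51', '50', '55', '53']
['36', '42', '43', '40', '50', '53', '64', '74', '83', '61', '51', '57', '50', '50', '48', '52']
['45', '42', '42', '46', '49', '51', '61', '84', '88', '80', '52', '49', '52', '50', '51', '48']
['30', '42', '40', '36', '39', '50', '53', '74', '89', '47', '50', '48', '42', '46', '48', '45']
['38', '37', '38', '32', '40', '38', '42', '44', '44', '43', '40', '41', '43', '47', '44', '45']
brass scene 30 [230.5667 219.8   ] [ 0.565  -0.2263  0.0642] [ 0.5613 -0.233   0.0588] [ 0.5699 -0.219   0.0702]
```

Emit:
move_arm --increments '[{"tx": -0.006, "ty": -0.014, "turn": 1}, {"tx": -0.02, "ty": -0.045, "turn": 3}, {"tx": -0.035, "ty": -0.08, "turn": 6}, {"tx": -0.05, "ty": -0.115, "turn": 8.5}, {"tx": -0.066, "ty": -0.15, "turn": 11}, {"tx": -0.081, "ty": -0.185, "turn": 13.5}, {"tx": -0.096, "ty": -0.22, "turn": 16}, {"tx": -0.112, "ty": -0.255, "turn": 18.5}, {"tx": -0.127, "ty": -0.29, "turn": 21}, {"tx": -0.142, "ty": -0.325, "turn": 23.5}, {"tx": -0.157, "ty": -0.36, "turn": 26}, {"tx": -0.173, "ty": -0.395, "turn": 28.5}, {"tx": -0.188, "ty": -0.43, "turn": 31}, {"tx": -0.201, "ty": -0.46, "turn": 33.5}, {"tx": -0.207, "ty": -0.474, "turn": 34.5}, {"tx": -0.209, "ty": -0.478, "turn": 34.5}, {"tx": -0.209, "ty": -0.478, "turn": 34.5}, {"tx": -0.209, "ty": -0.478, "turn": 34.5}]'

```text
validation failed for argument at $.in...
```

Run:
```python
from h import *
from bench import get_obs
o=get_obs(); print({k:np.round(v,4).tolist() for k,v in o.items()})
snap('wrist','w1')
```

```text
{'time_s': 0.15, 'q': [-1.5073, 0.1814, 1.6078, -0.0, 1.3538, -0.2063], 'dq': [-0.0015, -0.0018, -0.0031, -0.0029, 0.0005, -0.0008], 'joint_efforts': [0.0009, -44.5267, -35.169, -0.0002, 0.0059, 0.0], 'eef_pos': [0.1532, -0.5538, 0.2306], 'eef_rot': [-0.0005, 0.7958, -0.6056, -0.0004], 'wrist_force': [0.226, 1.256, -1.2927], 'torque': [0.0074, -0.0195, 0.016], 'opening': 0.9984}
```

View pics/w1.png

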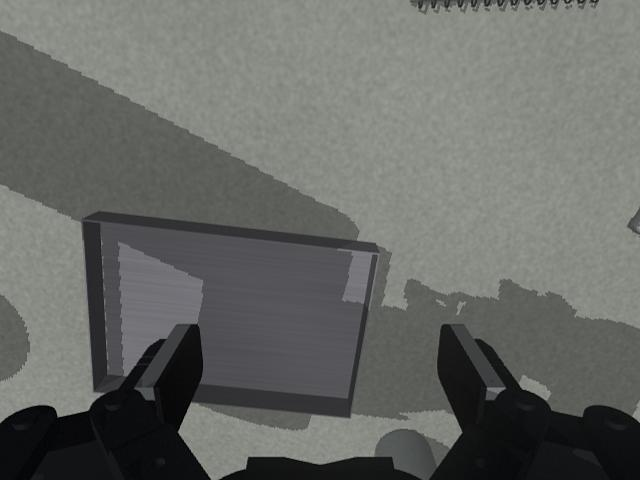

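The call was refused and the arm did not move. I'll give every key in each row.

Emit:
move_arm --increments '[{"tx": -0.006, "ty": -0.014, "tz": 0.0, "turn": 1.0}, {"tx": -0.02, "ty": -0.045, "tz": 0.0, "turn": 3.0}, {"tx": -0.035, "ty": -0.08, "tz": 0.0, "turn": 6.0}, {"tx": -0.05, "ty": -0.115, "tz": 0.0, "turn": 8.5}, {"tx": -0.066, "ty": -0.15, "tz": 0.0, "turn": 11.0}, {"tx": -0.081, "ty": -0.185, "tz": 0.0, "turn": 13.5}, {"tx": -0.096, "ty": -0.22, "tz": 0.0, "turn": 16.0}, {"tx": -0.112, "ty": -0.255, "tz": 0.0, "turn": 18.5}, {"tx": -0.127, "ty": -0.29, "tz": 0.0, "turn": 21.0}, {"tx": -0.142, "ty": -0.325, "tz": 0.0, "turn": 23.5}, {"tx": -0.157, "ty": -0.36, "tz": 0.0, "turn": 26.0}, {"tx": -0.173, "ty": -0.395, "tz": 0.0, "turn": 28.5}, {"tx": -0.188, "ty": -0.43, "tz": 0.0, "turn": 31.0}, {"tx": -0.201, "ty": -0.46, "tz": 0.0, "turn": 33.5}, {"tx": -0.207, "ty": -0.474, "tz": 0.0, "turn": 34.5}, {"tx": -0.209, "ty": -0.478, "tz": 0.0, "turn": 34.5}, {"tx": -0.209, "ty": -0.478, "tz": 0.0, "turn": 34.5}, {"tx": -0.209, "ty": -0.478, "tz": 0.0, "turn": 34.5}]'

```text
time_s: 1.7
eef_pos: [0.5576, -0.2258, 0.2309]
eef_rot: [-0.0, -0.581, 0.814, 0.0]
wrist_force: [-0.3, -0.1, -0.3]
opening: 1.001
```

Run:
```python
from h import *
from bench import get_obs
snap('wrist','w1')
```

```text
(no output)
```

View pics/w1.png

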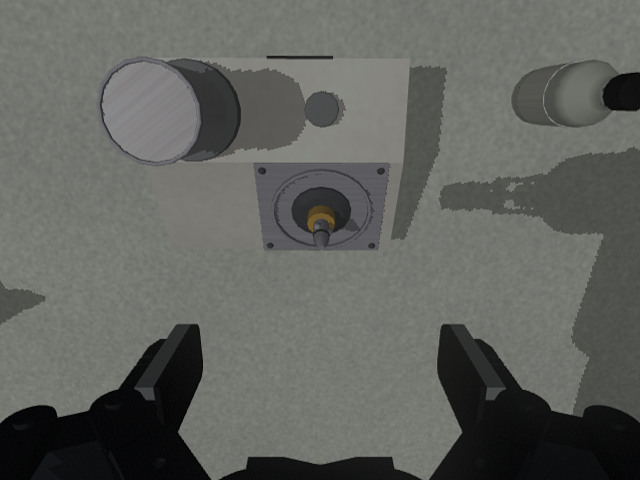

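The wrist view shows the station square to the image: the can at (150,110), the brass collar at (320,217), the nipple tip near (320,246), and the panel's corner screws at (262,170), (378,170), (372,245) and (270,245).

Run:
```python
from h import *
np.set_printoptions(precision=4,suppress=True)
p,d,K,o,A=load('w1.npz'); P=pts(d,K,o,A)
crop(p,240,400,150,270,5,'w1c')
print('table',P[400,320],P[300,500])
hsv=cv2.cvtColor(p,cv2.COLOR_RGB2HSV)
m=(hsv[...,0]>10)&(hsv[...,0]<35)&(hsv[...,1]>110); m[:190]=0;m[260:]=0;m[:,280:]&=True; m[:,:280]=0;m[:,360:]=0
print('brass',m.sum(),np.argwhere(m).min(0),np.argwhere(m).max(0),P[m].mean(0),P[m].max(0))
# panel plane: region of panel
S=np.concatenate([P[175:240,160:245].reshape(-1,3),])
c=S.mean(0); u,s,vt=np.linalg.svd(S-c); n=vt[2]*np.sign(vt[2][2]); print('housing slope n',n,'tilt',np.degrees(np.arccos(n[2])),'az',np.degrees(np.arctan2(n[1],n[0])),'resid',s[2]/len(S)**.5,c)
# flat top
T=P[70:155,350:400].reshape(-1,3); print('top z',np.median(T[:,2]))
print('tip rows'); 
for v in range(218,256,2): print(v,[f'{P[v,u,2]*1000:.0f}' for u in range(306,336,2)])
np.save('n.npy',n); np.save('c.npy',c)
```

```text
table [ 0.348  -0.1548 -0.0011] [ 0.4041 -0.3638 -0.0002]
brass 426 [206 307] [231 334] [ 0.5599 -0.2277  0.0651] [ 0.6352 -0.2155  0.3724]
housing slope n [-0.6513  0.3411  0.6778] tilt 47.32798737323461 az 152.3580434254174 resid 0.01103770904752588 [ 0.5931 -0.1385  0.0483]
top z 0.06634139470011985
tip rows
218 ['53', '64', '67', '67', '67', '67', '67', '67', '67', '67', '66', '66', '68', '66', '60']
220 ['54', '65', '66', '66', '66', '66', '66', '68', '68', '68', '66', '67', '68', '66', '63']
222 ['54', '65', '65', '64', '66', '68', '69', '70', '372', '70', '68', '64', '66', '65', '65']
224 ['52', '64', '64', '64', '74', '74', '75', '74', '71', '71', '71', '66', '63', '64', '64']
226 ['50', '63', '63', '63', '75', '77', '78', '76', '75', '73', '73', '69', '65', '64', '51']
228 ['50', '51', '62', '63', '76', '76', '77', '76', '77', '76', '75', '71', '71', '62', '49']
230 ['47', '48', '62', '62', '75', '77', '79', '79', '80', '78', '76', '74', '75', '49', '45']
232 ['38', '44', '46', '46', '78', '79', '79', '81', '80', '80', '78', '75', '75', '72', '45']
234 ['38', '38', '39', '39
[... 311 characters left out ...]
, '86', '86', '85', '82', '36', '36', '35']
242 ['35', '34', '34', '35', '82', '85', '85', '87', '87', '86', '84', '34', '35', '36', '35']
244 ['35', '35', '34', '33', '33', '86', '88', '87', '88', '87', '84', '35', '34', '35', '35']
246 ['38', '38', '36', '36', '37', '85', '88', '89', '89', '87', '36', '35', '36', '37', '37']
248 ['32', '36', '36', '37', '36', '36', '87', '89', '87', '88', '36', '36', '37', '37', '31']
250 ['-2', '1', '-2', '-1', '-0', '-1', '-2', '-0', '-0', '-1', '-0', '-0', '-1', '1', '-1']
252 ['-1', '-1', '-2', '-1', '-2', '-1', '-1', '-2', '-1', '-2', '-2', '-2', '-1', '1', '-1']
254 ['-0', '-1', '0', '1', '-0', '-2', '-1', '-0', '0', '-2', '-1', '0', '1', '-1', '-2']
```

View pics/w1c.png

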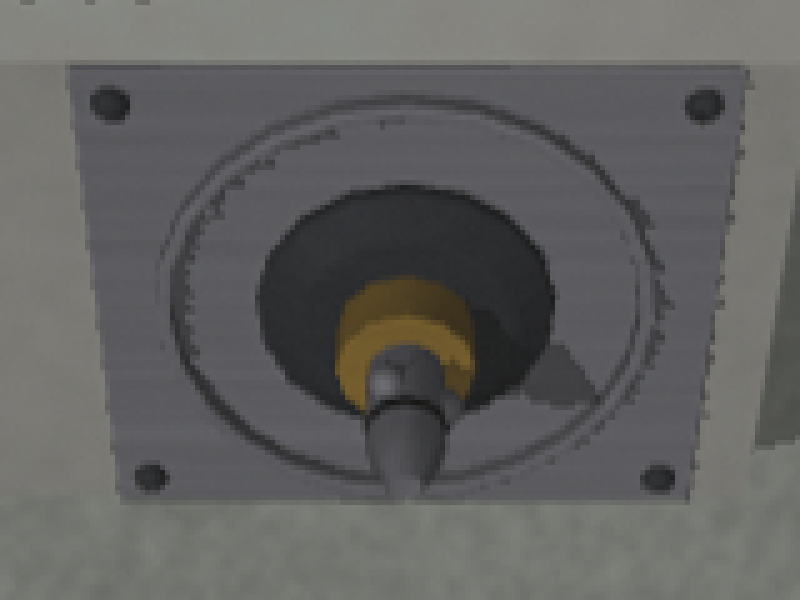

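Run:
```python
from h import *
np.set_printoptions(precision=4,suppress=True)
p,d,K,o,A=load('w1.npz'); P=pts(d,K,o,A)
def fit(S):
    for _ in range(5):
        c=np.median(S,0) if _==0 else S.mean(0); u,s,vt=np.linalg.svd(S-c,full_matrices=False); n=vt[2]*np.sign(vt[2][2]); r=(S-c)@n; S=S[abs(r)<max(.004,0)] if _>0 else S[abs(r)<.02]
    return n,c,len(S),r.std()
m=np.zeros(d.shape,bool); m[172:240,170:252]=1; m|=False
m[172:240,382:386]=1
S=P[m&(d>0.1)&(P[...,2]>.02)&(P[...,2]<.07)]
n,c,N,r=fit(S); print('slope',n,np.degrees(np.arccos(n[2])),np.degrees(np.arctan2(n[1],n[0])),N,r)
# edge of flat top / slope row 162-163 ; z=.067
a=onplane(170,163,.067,K,o,A); b=onplane(400,163,.067,K,o,A)
e=b-a; print('edge az',np.degrees(np.arctan2(e[1],e[0])),np.linalg.norm(e))
# rear edge line at back top
# contour lines: detect white mask edges
g=cv2.cvtColor(p,cv2.COLOR_RGB2GRAY)
lines=cv2.createLineSegmentDetector().detect(g)[0][:,0]
for L in lines:
    l=np.hypot(L[2]-L[0],L[3]-L[1])
    if l>35 and 40<L[1]<260 and 100<L[0]<450:
        a=onplane(L[0],L[1],.067,K,o,A); b=onplane(L[2],L[3],.067,K,o,A); e=b-a
        print(L.round(1),'az',np.degrees(np.arctan2(e[1],e[0])).round(2))
yaw=np.radians(160.9); ax=np.array([np.sin(np.radians(25))*np.cos(yaw),np.sin(np.radians(25))*np.sin(yaw),np.cos(np.radians(25))])
for z in (.062,.064,.066): print('seat',z,onplane(321,223,z,K,o,A), 'tip proj',proj(onplane(321,223,z,K,o,A)+.026*ax,K,o,A))
for z in (.087,.089,.091): print('tip',z,onplane(321,247.5,z,K,o,A), onplane(321,247.5,z,K,o,A)-.026*ax)
```

```text
slope [-0.3986  0.1425  0.906 ] 25.04364598028926 160.32753388416478 5829 0.0006057450126396084
edge az -108.9675672958794 0.16827255486256038
[331.9  58.8 266.9  58.3] az 70.61
[266.9  55.1 331.9  55.1] az -108.98
[402.2 170.7 409.1  66.9] az -19.17
[375.7 249.2 334.4 250.2] az 72.54
[253.1 161.8 388.1 161.9] az -109.03
[390.2 238.3 401.2 171.8] az -24.89
[262.8 246.8 253.  164.2] az -14.98
[319.4 250.  276.9 249.9] az 70.92
[405.6  58.2 334.4  57.8] az 70.69
seat 0.062 [ 0.5537 -0.2261  0.062 ] tip proj [321.0687 246.0297]
seat 0.064 [ 0.5542 -0.2263  0.064 ] tip proj [321.0691 246.1884]
seat 0.066 [ 0.5547 -0.2265  0.066 ] tip proj [321.0696 246.3493]
tip 0.087 [ 0.5427 -0.2223  0.087 ] [ 0.5531 -0.2259  0.0634]
tip 0.089 [ 0.5433 -0.2225  0.089 ] [ 0.5537 -0.2261  0.0654]
tip 0.091 [ 0.544  -0.2227  0.091 ] [ 0.5544 -0.2263  0.0674]
```

The nipple measurements agree: seat ≈ (0.554,-0.226,0.0645), tip ≈ (0.5435,-0.222,0.088), tilt 25.0°, leaning at azimuth 160.9°. Next I'll go over the drill.

Emit:
move_arm --increments '[{"tx": -0.012, "ty": 0.003, "tz": 0.0, "turn": 0.0}, {"tx": -0.04, "ty": 0.011, "tz": 0.0, "turn": 0.0}, {"tx": -0.078, "ty": 0.021, "tz": 0.0, "turn": 0.0}, {"tx": -0.116, "ty": 0.031, "tz": 0.0, "turn": 0.0}, {"tx": -0.154, "ty": 0.041, "tz": 0.0, "turn": 0.0}, {"tx": -0.192, "ty": 0.051, "tz": 0.0, "turn": 0.0}, {"tx": -0.23, "ty": 0.061, "tz": 0.0, "turn": 0.0}, {"tx": -0.268, "ty": 0.071, "tz": 0.0, "turn": 0.0}, {"tx": -0.306, "ty": 0.081, "tz": 0.0, "turn": 0.0}, {"tx": -0.342, "ty": 0.091, "tz": 0.0, "turn": 0.0}, {"tx": -0.365, "ty": 0.097, "tz": 0.0, "turn": 0.0}, {"tx": -0.3725, "ty": 0.0995, "tz": 0.0, "turn": 0.0}, {"tx": -0.3725, "ty": 0.0995, "tz": 0.0, "turn": 0.0}, {"tx": -0.3725, "ty": 0.0995, "tz": 0.0, "turn": 0.0}]'

```text
time_s: 2.92
eef_pos: [0.5854, 0.1585, 0.2313]
eef_rot: [-0.0, -0.58, 0.814, -0.0]
wrist_force: [0.1, -0.3, 0.1]
opening: 0.998
```

Run:
```python
from h import *
from bench import get_obs
o=get_obs(); print(o['eef_pos'],o['q'])
snap('wrist','w2')
```

```text
[0.58543752 0.15849257 0.23127367] [ 6.92601943e-02  2.50242061e-01  1.52418220e+00 -6.48438799e-04
  1.36745944e+00  1.97247772e+00]
```

View pics/w2.png

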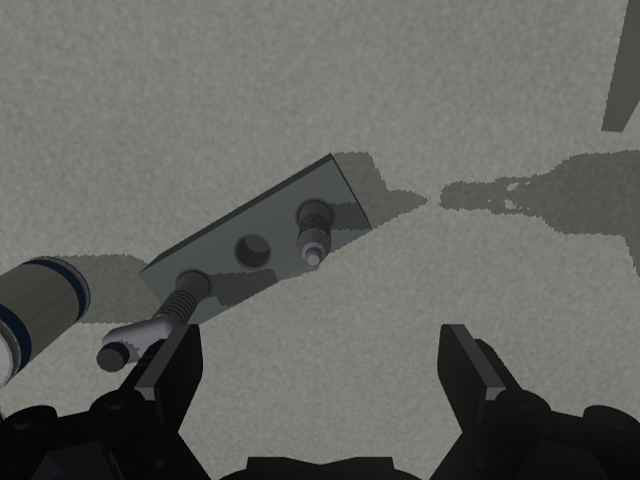

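The wrist view shows the nose tip at about (313,258), the drill's hole in the rack near (315,214), the middle hole at (252,250), and the saw at lower left, clear of the jaws.

Run:
```python
from h import *
np.set_printoptions(precision=4,suppress=True)
p,d,K,o,A=load('w2.npz'); P=pts(d,K,o,A)
crop(p,220,380,150,280,5,'w2c')
S=P[245:270,300:326].reshape(-1,3); t=S[(S[:,2]>.13)&(S[:,2]<.2)]; print('nose',t.mean(0),t[:,2].max(),len(t))
print('tip', onplane(313,257.5,.15,K,o,A)); 
# sections of the drill by height
m=np.zeros(d.shape,bool); m[195:272,295:340]=1
for z in (.06,.08,.1,.11,.12,.13,.14,.148):
    s=P[m&(abs(P[...,2]-z)<.005)]
    if len(s)>3: print(z,len(s),s.mean(0),s.min(0),s.max(0))
for u,v in ((252,250),): print('mid hole',onplane(u,v,.05,K,o,A))
```

```text
nose [0.5865 0.1619 0.1428] 0.15073407496082156 467
tip [0.5866 0.1616 0.15  ]
0.06 201 [0.5917 0.1597 0.0583] [0.5763 0.1498 0.055 ] [0.5976 0.1749 0.0649]
0.08 79 [0.593  0.1589 0.0799] [0.5834 0.1514 0.0751] [0.5959 0.171  0.085 ]
0.1 108 [0.5932 0.1592 0.1005] [0.5841 0.1513 0.095 ] [0.596  0.1714 0.105 ]
0.11 130 [0.5928 0.159  0.1104] [0.583  0.1513 0.105 ] [0.596  0.1711 0.115 ]
0.12 225 [0.5912 0.1596 0.121 ] [0.5762 0.1511 0.115 ] [0.5959 0.1733 0.1249]
0.13 295 [0.5901 0.1603 0.1298] [0.5775 0.1525 0.125 ] [0.5955 0.1723 0.135 ]
0.14 285 [0.5879 0.1612 0.1382] [0.5783 0.1546 0.135 ] [0.5926 0.1702 0.145 ]
0.148 232 [0.5858 0.1619 0.1479] [0.5801 0.1574 0.1431] [0.5901 0.1669 0.1507]
mid hole [0.5751 0.2206 0.05  ]
```

View pics/w2c.png

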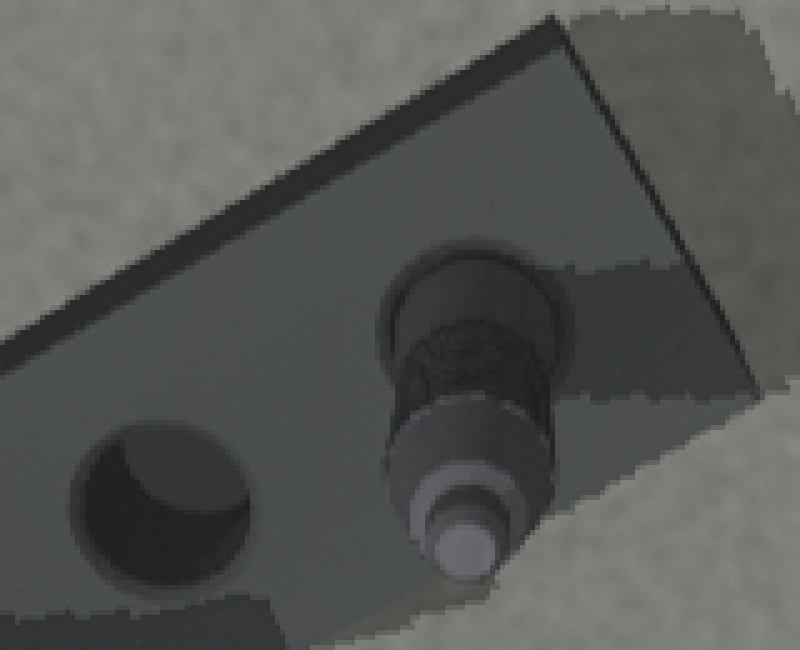

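Emit:
move_arm --increments '[{"tx": -0.0034, "ty": 0.0003, "tz": 0.006, "turn": 0.0}, {"tx": -0.0034, "ty": 0.0003, "tz": 0.02, "turn": 0.0}, {"tx": -0.0034, "ty": 0.0003, "tz": 0.04, "turn": 0.0}, {"tx": -0.0034, "ty": 0.0003, "tz": 0.06, "turn": 0.0}, {"tx": -0.0034, "ty": 0.0003, "tz": 0.08, "turn": 0.0}, {"tx": -0.0034, "ty": 0.0003, "tz": 0.1, "turn": 0.0}, {"tx": -0.0034, "ty": 0.0003, "tz": 0.118, "turn": 0.0}, {"tx": -0.0034, "ty": 0.0003, "tz": 0.132, "turn": 0.0}, {"tx": -0.0034, "ty": 0.0003, "tz": 0.142, "turn": 0.0}, {"tx": -0.0034, "ty": 0.0003, "tz": 0.146, "turn": 0.0}, {"tx": -0.0034, "ty": 0.0003, "tz": 0.146, "turn": 0.0}, {"tx": -0.0034, "ty": 0.0003, "tz": 0.146, "turn": 0.0}]'

```text
time_s: 3.97
eef_pos: [0.5871, 0.1621, 0.0858]
eef_rot: [0.0, -0.58, 0.815, -0.0]
wrist_force: [1.0, -0.8, 0.6]
opening: 0.999
```

Run:
```python
from h import *
snap('wrist','w3')
```

```text
(no output)
```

View pics/w3.png

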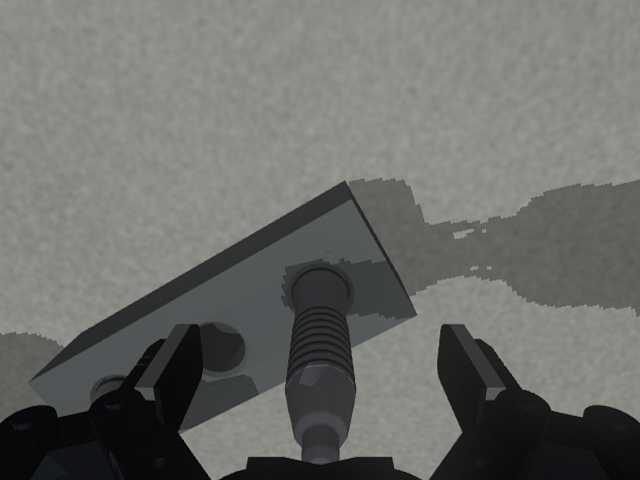

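The drill stands centred between the fingers (column 320), so I'll close on it.

Emit:
move_arm --increments '[{"tx": 0.0, "ty": 0.0, "tz": 0.0, "turn": 0.0}, {"tx": 0.0, "ty": 0.0, "tz": 0.0, "turn": 0.0}, {"tx": 0.0, "ty": 0.0, "tz": 0.0, "turn": 0.0}, {"tx": 0.0, "ty": 0.0, "tz": 0.0, "turn": 0.0}, {"tx": 0.0, "ty": 0.0, "tz": 0.0, "turn": 0.0}, {"tx": 0.0, "ty": 0.0, "tz": 0.0, "turn": 0.0}, {"tx": 0.0, "ty": 0.0, "tz": 0.0, "turn": 0.0}, {"tx": 0.0, "ty": 0.0, "tz": 0.0, "turn": 0.0}, {"tx": 0.0, "ty": 0.0, "tz": 0.0, "turn": 0.0}, {"tx": 0.0, "ty": 0.0, "tz": 0.0, "turn": 0.0}]' --gripper 0.0

```text
time_s: 4.85
eef_pos: [0.5868, 0.1625, 0.0857]
eef_rot: [0.0, -0.58, 0.814, -0.0]
wrist_force: [-1.4, -1.0, 5.4]
opening: 0.242
```

Emit:
move_arm --increments '[{"tx": 0.0, "ty": 0.0, "tz": -0.003, "turn": 0.0}, {"tx": 0.0, "ty": 0.0, "tz": -0.01, "turn": 0.0}, {"tx": 0.0, "ty": 0.0, "tz": -0.018, "turn": 0.0}, {"tx": 0.0, "ty": 0.0, "tz": -0.026, "turn": 0.0}, {"tx": 0.0, "ty": 0.0, "tz": -0.031, "turn": 0.0}, {"tx": 0.0, "ty": 0.0, "tz": -0.032, "turn": 0.0}, {"tx": 0.0, "ty": 0.0, "tz": -0.032, "turn": 0.0}]'

```text
time_s: 5.43
eef_pos: [0.5869, 0.1626, 0.1181]
eef_rot: [0.001, -0.58, 0.814, -0.0]
wrist_force: [-0.3, 0.6, -3.1]
opening: 0.241
```

Run:
```python
from h import *
p=snap('wrist','w4')[0]; q=snap('scene','s4')[0]
crop(q,340,500,130,280,4,'s4c')
```

```text
(no output)
```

View pics/w4.png

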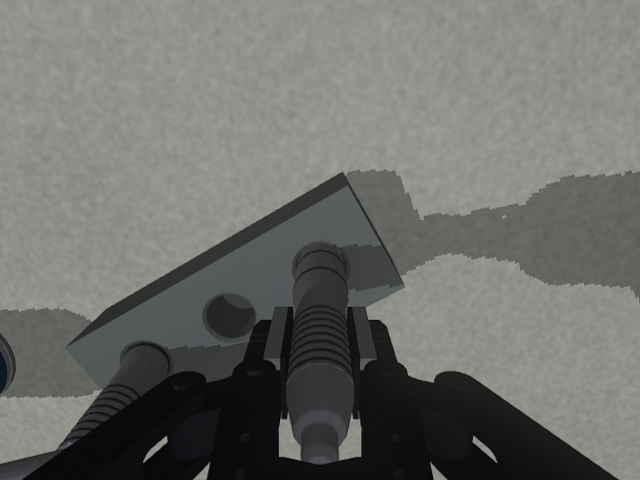

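View pics/s4c.png

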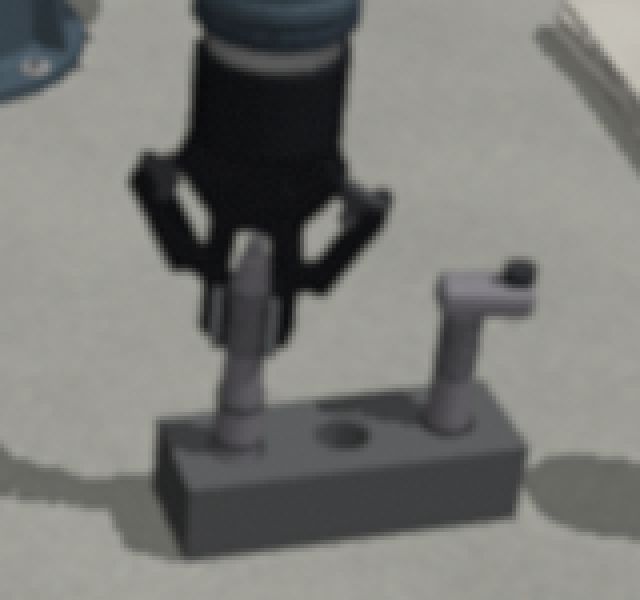

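The drill is lifted with about 8 mm still in the hole, and the wrist shows its weight. Now I'll tip it in the fingers against the hole's rim with a small first step, watching the force.

Emit:
move_arm --increments '[{"tx": 0.0, "ty": 0.002, "tz": 0.0, "turn": 0.0}, {"tx": 0.0, "ty": 0.004, "tz": 0.0, "turn": 0.0}, {"tx": 0.0, "ty": 0.006, "tz": 0.0, "turn": 0.0}, {"tx": 0.0, "ty": 0.008, "tz": 0.0, "turn": 0.0}, {"tx": 0.0, "ty": 0.01, "tz": 0.0, "turn": 0.0}, {"tx": 0.0, "ty": 0.012, "tz": 0.0, "turn": 0.0}]'

```text
time_s: 6.03
eef_pos: [0.5773, 0.1656, 0.1181]
eef_rot: [0.002, -0.58, 0.814, -0.002]
wrist_force: [7.2, -2.9, -1.9]
opening: 0.242
```

Run:
```python
from h import *
p=snap('wrist','w5')[0]
```

```text
(no output)
```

View pics/w5.png

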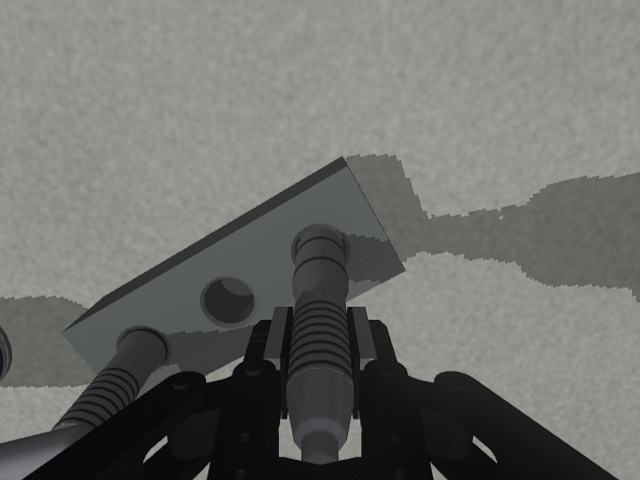

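It pivots with about 8 N at the wrist, so I'll continue.

Emit:
move_arm --increments '[{"tx": 0.0, "ty": 0.003, "tz": 0.0, "turn": 0.0}, {"tx": 0.0, "ty": 0.006, "tz": 0.0, "turn": 0.0}, {"tx": 0.0, "ty": 0.009, "tz": 0.0005, "turn": 0.0}, {"tx": 0.0, "ty": 0.012, "tz": 0.001, "turn": 0.0}, {"tx": 0.0, "ty": 0.015, "tz": 0.0015, "turn": 0.0}, {"tx": 0.0, "ty": 0.018, "tz": 0.002, "turn": 0.0}, {"tx": 0.0, "ty": 0.021, "tz": 0.0025, "turn": 0.0}, {"tx": 0.0, "ty": 0.024, "tz": 0.003, "turn": 0.0}, {"tx": 0.0, "ty": 0.027, "tz": 0.003, "turn": 0.0}, {"tx": 0.0, "ty": 0.028, "tz": 0.003, "turn": 0.0}]'

```text
time_s: 6.92
eef_pos: [0.5509, 0.1749, 0.1155]
eef_rot: [0.002, -0.58, 0.814, -0.002]
wrist_force: [7.3, -3.5, -2.5]
opening: 0.24
```

Run:
```python
from h import *
p=snap('wrist','w6')[0]; q=snap('scene','s6')[0]
crop(q,340,500,130,280,4,'s6c')
```

```text
(no output)
```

View pics/w6.png

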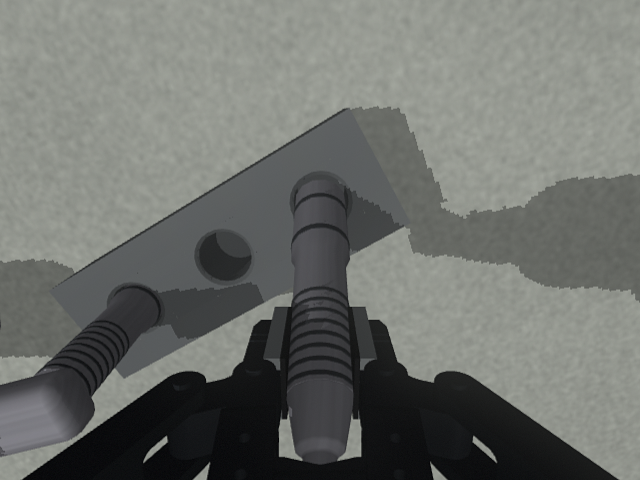

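View pics/s6c.png

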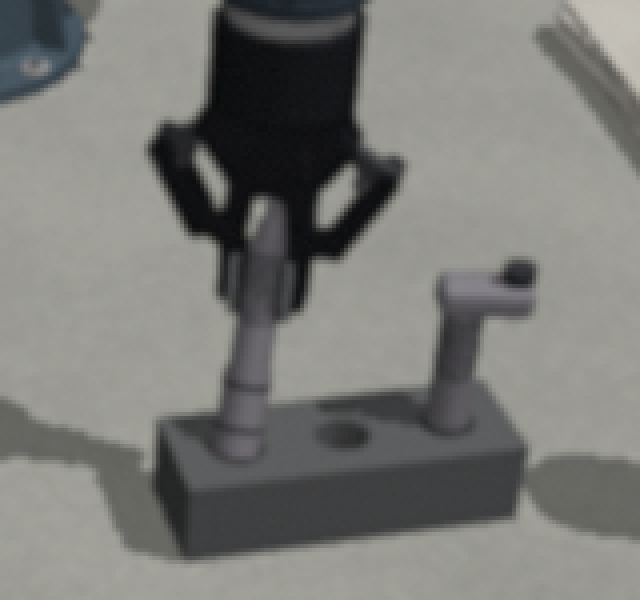

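The drill now leans well over toward the hand side. I'll lift it clear and measure its tilt in the hand.

Emit:
move_arm --increments '[{"tx": 0.0, "ty": 0.0, "tz": -0.004, "turn": 0.0}, {"tx": 0.0, "ty": 0.0, "tz": -0.014, "turn": 0.0}, {"tx": 0.0, "ty": 0.0, "tz": -0.03, "turn": 0.0}, {"tx": 0.0, "ty": 0.0, "tz": -0.048, "turn": 0.0}, {"tx": 0.0, "ty": 0.0, "tz": -0.066, "turn": 0.0}, {"tx": 0.0, "ty": 0.0, "tz": -0.084, "turn": 0.0}, {"tx": 0.0, "ty": 0.0, "tz": -0.096, "turn": 0.0}, {"tx": 0.0, "ty": 0.0, "tz": -0.1, "turn": 0.0}, {"tx": 0.0, "ty": 0.0, "tz": -0.1, "turn": 0.0}, {"tx": 0.0, "ty": 0.0, "tz": -0.1, "turn": 0.0}]'

```text
time_s: 7.85
eef_pos: [0.5482, 0.1756, 0.2134]
eef_rot: [-0.001, -0.58, 0.814, 0.0]
wrist_force: [0.2, 0.7, -3.2]
opening: 0.238
```

Run:
```python
from h import *
from bench import get_obs
o=get_obs(); np.savez('w7obs.npz',p=o['eef_pos'],q=o['eef_rot']); print(o['eef_pos'],o['eef_rot'],o['wrist_force'])
p=snap('wrist','w7')[0]; q=snap('scene','s7')[0]
crop(q,340,500,80,280,3,'s7c')
```

```text
[0.54818662 0.1755775  0.21344663] [-5.42767066e-04 -5.80416515e-01  8.14319497e-01  3.61366539e-04] [ 0.22766907  0.65504747 -3.17660587]
```

View pics/w7.png

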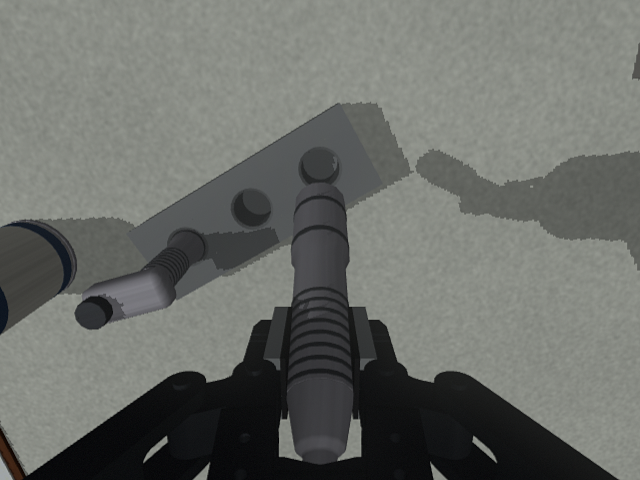

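View pics/s7c.png

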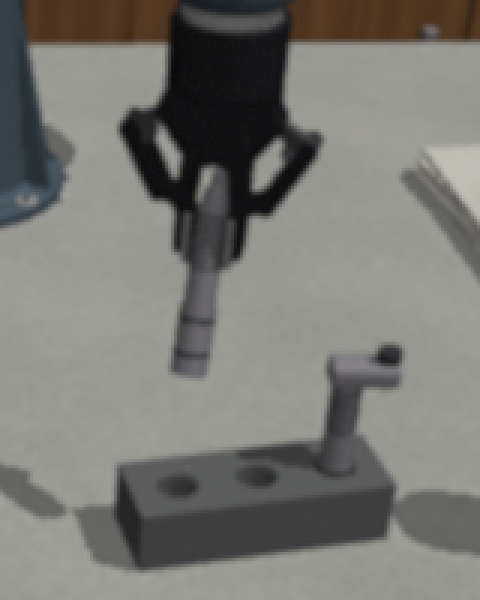

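```bash
cat > drill.py <<'E'
from h import *
np.set_printoptions(precision=4,suppress=True)
def meas(f,T,q,rows_s,rows_b,u0=312,u1=331):
    p,d,K,o,A=load(f); P=pts(d,K,o,A); Rt=rot(q); L=(P-T)@Rt
    out={}
    for nm,(r0,r1),rad in (('sleeve',rows_s,.013),('barrel',rows_b,.011)):
        S=L[r0:r1,u0:u1].reshape(-1,3); S=S[(S[:,2]<.12)&(S[:,2]>-.06)]
        # fit cylinder of known radius: params: tilt th, y0, x0, lean phi
        from scipy.optimize import least_squares
        def res(v):
            a=np.array([v[2],-np.sin(v[0]),np.cos(v[0])]); a/=np.linalg.norm(a)  # toward the mouth (tool +z down)
            c=np.array([v[3],v[1],-.0187])
            w=S-c; return np.linalg.norm(w-np.outer(w@a,a),axis=1)-rad
        r=least_squares(res,[.4,0,0,0],loss='soft_l1',f_scale=.001)
        print(nm,len(S),'tilt deg',np.degrees(r.x[0]),'axis y at grasp z',r.x[1],'lean',np.degrees(r.x[2]),'x',r.x[3],'rms',np.sqrt(np.mean(r.fun**2)))
        out[nm]=r.x
    return L,out
E
python3 - <<'E'
from drill import *
z=np.load('w7obs.npz')
L,o=meas('w7.npz',z['p'],z['q'],(192,260),(268,295))
for r in range(178,300,4): print(r,L[r,320],end=' ')
p=load('w7.npz')[0]; crop(p,270,370,160,310,4,'w7c')
# mouth edge along axis
v=o['sleeve']; a=np.array([v[2],-np.sin(v[0]),np.cos(v[0])]); c=np.array([v[3],v[1],-.0187])
print()
for r in range(180,196): print(r,((L[r,320]-c)@a).round(4), p[r,320])
E
```

```text
sleeve 1283 tilt deg 22.932803481265125 axis y at grasp z 0.00234223114337281 lean 1.9173040610380463 x -0.001989325692958875 rms 0.000686426044119956
barrel 510 tilt deg 18.94816849586173 axis y at grasp z -0.0017608080381535027 lean -1.788715352299549 x 0.0012002911595510432 rms 0.00044570901850694004
178 [ 0.0008 -0.0257  0.2052] 182 [ 0.0008 -0.0248  0.1907] 186 [ 0.0006 -0.0452  0.0607] 190 [ 0.0006 -0.0437  0.0581] 194 [ 0.0006 -0.0427  0.0537] 198 [ 0.0006 -0.0415  0.0501] 202 [ 0.0006 -0.0399  0.0484] 206 [ 0.0006 -0.0389  0.0445] 210 [ 0.0006 -0.0375  0.0426] 214 [ 0.0006 -0.0365  0.0392] 218 [ 0.0003 -0.0821 -0.1416] 222 [ 0.0006 -0.0339  0.0348] 226 [ 0.0006 -0.0335  0.0298] 230 [ 0.0006 -0.0321  0.0285] 234 [ 0.0006 -0.0312  0.0256] 238 [ 0.0006 -0.0299  0.0241] 242 [ 0.0006 -0.0289  0.0216] 246 [ 0.0006 -0.0279  0.0196] 250 [ 0.0006 -0.027   0.0171] 254 [ 0.0006 -0.0259  0.0152] 258 [ 0.0006 -0.0252  0.0125] 262 [ 0.0006 -0.0239  0.0113] 266 [ 0.0006 -0.0232  0.0089] 270 [ 0.0006 -0.0221  0.0075] 274 [ 0.0006 -0.0213  0.0054] 278 [ 0.0006 -0.0206  0.0032] 282 [ 0.0006 -0.0199  0.0008] 286 [ 0.0006 -0.0192 -0.0011] 290 [ 0.0006 -0.019  -0.0043] 294 [ 0.0006 -0.0178 -0.0051] 298 [ 0.0006 -0.0168 -0.0063] 
180 0.2129 [38 39 40]
181 0.2081 [38 40 40]
182 0.2035 [53 54 56]
183 0.0957 [71 71 75]
184 0.0957 [69 69 72]
185 0.0941 [69 69 72]
186 0.0918 [68 68 72]
187 0.0922 [69 69 72]
188 0.0906 [69 69 72]
189 0.0897 [69 70 72]
190 0.0888 [68 69 72]
191 0.0881 [69 69 72]
192 0.0881 [69 69 72]
193 0.0869 [70 70 73]
194 0.0843 [63 64 66]
195 0.0849 [44 46 47]
```

View pics/w7c.png

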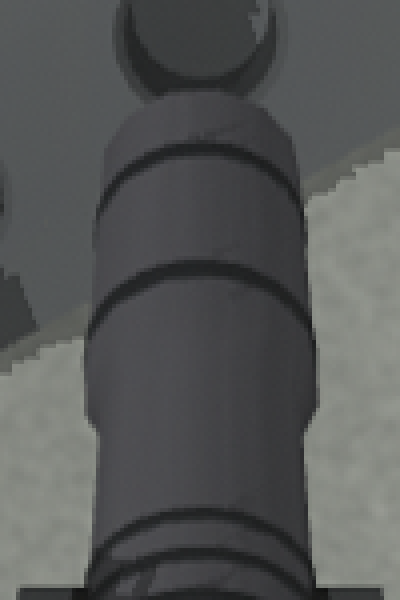

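```bash
cat > plan.py <<'E'
from drill import *
from scipy.optimize import least_squares
def joint(f,T,q,rows_s,rows_b,u0=312,u1=331):
    p,d,K,o,A=load(f); P=pts(d,K,o,A); Rt=rot(q); L=(P-T)@Rt
    SS=[]
    for (r0,r1),rad in ((rows_s,.013),(rows_b,.011)):
        S=L[r0:r1,u0:u1].reshape(-1,3); S=S[(S[:,2]<.12)&(S[:,2]>-.06)]; SS.append((S,rad))
    def res(v):
        a=np.array([0,-np.sin(v[0]),np.cos(v[0])]); c=np.array([v[2],v[1],-.0187])
        return np.concatenate([np.linalg.norm((S-c)-np.outer((S-c)@a,a),axis=1)-rad for S,rad in SS])
    r=least_squares(res,[.4,0,0],loss='soft_l1',f_scale=.001); v=r.x
    a=np.array([0,-np.sin(v[0]),np.cos(v[0])]); c=np.array([v[2],v[1],-.0187])
    return v,a,c,np.sqrt(np.mean(r.fun**2)),L
E
python3 - <<'E'
from plan import *
z=np.load('w7obs.npz'); T=z['p'];Rt=rot(z['q'])
v,a,c,r,L=joint('w7.npz',T,z['q'],(186,260),(270,295))
print('tilt',np.degrees(v[0]),v,r)
s=np.median([(L[rr,320]-c)@a for rr in (183,184,185)]); print('mouth dist',s)
M=c+a*s; print('mouth in tool',M,'world',T+Rt@M)
# check with scene cam: project mouth & axis
ps,ds,Ks,os_,As=load('s7.npz')
W=T+Rt@M; print('scene px mouth',proj(W,Ks,os_,As),'nose',proj(T+Rt@(c+a*(s-.14)),Ks,os_,As))
yaw=np.radians(160.9);th=np.radians(25);ax=np.array([np.sin(th)*np.cos(yaw),np.sin(th)*np.sin(yaw),np.cos(th)])
seat=np.array([.554,-.2262,.0645])
for h in (.06,.035,.026,0): 
    tgt=seat+h*ax-Rt@M; print(h,'TCP target',tgt,'delta tool',Rt.T@(tgt-T))
print('axis in tool',Rt.T@ax)
np.save('M.npy',M)
E
```

```text
tilt 20.776013443673115 [ 0.3626 -0.0004  0.0003] 0.0008397988108060657
mouth dist 0.09410156224670367
mouth in tool [ 0.0003 -0.0338  0.0693] world [0.58   0.1643 0.1441]
scene px mouth [402.0352 203.2332] nose [412.7042 135.3603]
0.06 TCP target [ 0.4983 -0.2066  0.1882] delta tool [ 0.3775 -0.0775  0.0253]
0.035 TCP target [ 0.5082 -0.2101  0.1655] delta tool [ 0.3775 -0.0881  0.048 ]
0.026 TCP target [ 0.5118 -0.2113  0.1574] delta tool [ 0.3775 -0.0919  0.0561]
0 TCP target [ 0.5222 -0.2149  0.1338] delta tool [ 0.3775 -0.1029  0.0797]
axis in tool [-0.      0.4237 -0.9058]
```

Run:
```python
from plan import *
z=np.load('w7obs.npz'); T=z['p'];Rt=rot(z['q'])
meas('w7.npz',T,z['q'],(188,236),(256,294))
for rows in (((188,236),(256,294)),((188,236),(256,280))):
    v,a,c,r,L=joint('w7.npz',T,z['q'],*rows)
    print('tilt',np.degrees(v[0]),v,r)
s=np.median([(L[rr,320]-c)@a for rr in (183,184,185)]); print('mouth dist',s)
M=c+a*s; print('mouth in tool',M,'world',T+Rt@M)
print('axis in tool (25)',)
yaw=np.radians(160.9);th=np.radians(25);ax=np.array([np.sin(th)*np.cos(yaw),np.sin(th)*np.sin(yaw),np.cos(th)])
seat=np.array([.554,-.2262,.0645])
for h in (.06,.035,.026,0): 
    tgt=seat+h*ax-Rt@M; print(h,'TCP target',tgt,'delta tool',Rt.T@(tgt-T))
np.save('M.npy',M)
```

```text
sleeve 904 tilt deg 20.505841355784852 axis y at grasp z -0.0009825012822142628 lean -0.4242190850096445 x 0.0008591302302133291 rms 0.0003849944502439553
barrel 719 tilt deg 19.633185538420925 axis y at grasp z -0.0014741409362408345 lean -0.9517251009149813 x 0.0008796225203286809 rms 0.00044901289253100114
tilt 20.448810484988428 [ 0.3569 -0.001   0.0003] 0.0004197778777967755
tilt 20.526935650404088 [ 0.3583 -0.0009  0.0003] 0.00040317419767067433
mouth dist 0.09386881636512791
mouth in tool [ 0.0003 -0.0339  0.0692] world [0.58   0.1642 0.1442]
axis in tool (25)
0.06 TCP target [ 0.4982 -0.2065  0.1881] delta tool [ 0.3775 -0.0775  0.0254]
0.035 TCP target [ 0.5082 -0.21    0.1655] delta tool [ 0.3775 -0.0881  0.048 ]
0.026 TCP target [ 0.5118 -0.2112  0.1573] delta tool [ 0.3775 -0.0919  0.0562]
0 TCP target [ 0.5222 -0.2148  0.1337] delta tool [ 0.3775 -0.1029  0.0797]
```

The tilt in the hand is 20.5° (fit rms 0.4 mm), because the arm yields about 3 mm under load. I'll add the missing 4.5° at the rim: shift back 8 mm, lower, then push on.

Emit:
move_arm --increments '[{"tx": 0.0, "ty": -0.004, "tz": 0.0, "turn": 0.0}, {"tx": 0.0, "ty": -0.008, "tz": 0.004, "turn": 0.0}, {"tx": 0.0, "ty": -0.008, "tz": 0.016, "turn": 0.0}, {"tx": 0.0, "ty": -0.008, "tz": 0.034, "turn": 0.0}, {"tx": 0.0, "ty": -0.008, "tz": 0.052, "turn": 0.0}, {"tx": 0.0, "ty": -0.008, "tz": 0.07, "turn": 0.0}, {"tx": 0.0, "ty": -0.008, "tz": 0.084, "turn": 0.0}, {"tx": 0.0, "ty": -0.008, "tz": 0.092, "turn": 0.0}, {"tx": 0.0, "ty": -0.008, "tz": 0.096, "turn": 0.0}, {"tx": 0.0, "ty": -0.008, "tz": 0.096, "turn": 0.0}]'

```text
time_s: 8.78
eef_pos: [0.5553, 0.173, 0.117]
eef_rot: [-0.001, -0.58, 0.814, 0.001]
wrist_force: [-1.2, -0.2, -3.4]
opening: 0.238
```

Emit:
move_arm --increments '[{"tx": 0.0, "ty": 0.002, "tz": 0.0, "turn": 0.0}, {"tx": 0.0, "ty": 0.004, "tz": 0.0, "turn": 0.0}, {"tx": 0.0, "ty": 0.006, "tz": 0.0, "turn": 0.0}, {"tx": 0.0, "ty": 0.008, "tz": 0.0, "turn": 0.0}, {"tx": 0.0, "ty": 0.01, "tz": 0.0, "turn": 0.0}, {"tx": 0.0, "ty": 0.012, "tz": 0.0, "turn": 0.0}, {"tx": 0.0, "ty": 0.014, "tz": 0.0, "turn": 0.0}, {"tx": 0.0, "ty": 0.016, "tz": 0.0, "turn": 0.0}, {"tx": 0.0, "ty": 0.016, "tz": 0.0, "turn": 0.0}]'

```text
time_s: 9.53
eef_pos: [0.5438, 0.1775, 0.12]
eef_rot: [0.002, -0.58, 0.814, -0.002]
wrist_force: [5.1, -1.9, -2.7]
opening: 0.24
```

Emit:
move_arm --increments '[{"tx": 0.0, "ty": 0.0, "tz": -0.004, "turn": 0.0}, {"tx": 0.0, "ty": 0.0, "tz": -0.014, "turn": 0.0}, {"tx": 0.0, "ty": 0.0, "tz": -0.03, "turn": 0.0}, {"tx": 0.0, "ty": 0.0, "tz": -0.05, "turn": 0.0}, {"tx": 0.0, "ty": 0.0, "tz": -0.07, "turn": 0.0}, {"tx": 0.0, "ty": 0.0, "tz": -0.086, "turn": 0.0}, {"tx": 0.0, "ty": 0.0, "tz": -0.096, "turn": 0.0}, {"tx": 0.0, "ty": 0.0, "tz": -0.1, "turn": 0.0}, {"tx": 0.0, "ty": 0.0, "tz": -0.1, "turn": 0.0}, {"tx": 0.0, "ty": 0.0, "tz": -0.1, "turn": 0.0}]'

```text
time_s: 10.37
eef_pos: [0.5407, 0.1782, 0.2176]
eef_rot: [-0.0, -0.58, 0.814, 0.0]
wrist_force: [-0.5, 0.3, -3.3]
opening: 0.242
```

Run:
```python
from plan import *
from bench import get_obs
o=get_obs(); np.savez('w8obs.npz',p=o['eef_pos'],q=o['eef_rot']); print(o['eef_pos'],o['eef_rot'],o['wrist_force'])
p=snap('wrist','w8')[0]
z=np.load('w8obs.npz'); T=z['p'];Rt=rot(z['q'])
v,a,c,r,L=joint('w8.npz',T,z['q'],(180,228),(250,290))
print('tilt',np.degrees(v[0]),v,r)
for rr in range(160,190,2): print(rr,((L[rr,320]-c)@a).round(4),L[rr,320,2].round(4))
```

```text
[0.5407 0.1782 0.2176] [-0.0005 -0.5804  0.8143  0.0003] [-0.4871  0.2977 -3.2861]
tilt 23.582957584568373 [ 0.4116 -0.0015  0.0005] 0.00044044401704264346
160 0.2239 0.2087
162 0.2227 0.208
164 0.2216 0.2076
166 0.2229 0.2098
168 0.2202 0.2075
170 0.2157 0.203
172 0.2053 0.1916
174 0.094 0.0622
176 0.0928 0.0613
178 0.0909 0.0596
180 0.0882 0.0568
182 0.0872 0.0561
184 0.0851 0.0541
186 0.0838 0.053
188 0.0817 0.051
```

View pics/w8.png

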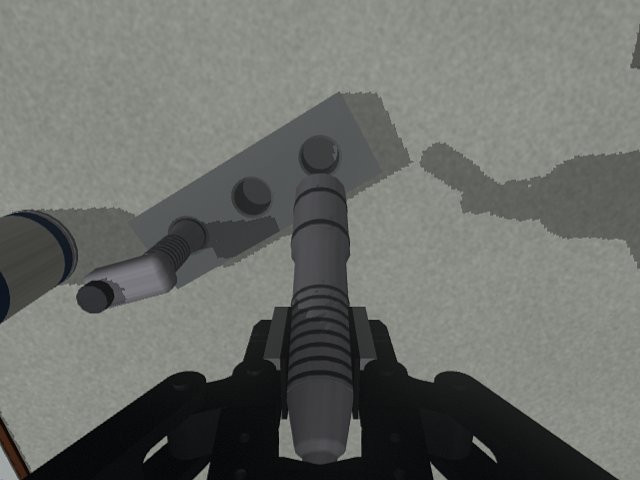

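The tilt is now 23.6°, 1.4° off. That is inside the bore's play and the judging limit, so I'll plan the transfer.

Run:
```python
from plan import *
z=np.load('w8obs.npz'); T=z['p'];Rt=rot(z['q'])
M=np.array([.0005,-.0393,.0679]); np.save('M.npy',M)
yaw=np.radians(160.9);th=np.radians(25);ax=np.array([np.sin(th)*np.cos(yaw),np.sin(th)*np.sin(yaw),np.cos(th)])
seat=np.array([.554,-.2262,.0645])
for h in (.06,.035,.026,0): 
    tgt=seat+h*ax-Rt@M; print(h,'TCP target',tgt,'delta tool',Rt.T@(tgt-T))
print(np.degrees(np.arctan2(Rt[1,0],Rt[0,0])))
```

```text
0.06 TCP target [ 0.4931 -0.2046  0.1868] delta tool [ 0.3774 -0.08    0.0309]
0.035 TCP target [ 0.5031 -0.2081  0.1642] delta tool [ 0.3774 -0.0906  0.0535]
0.026 TCP target [ 0.5067 -0.2093  0.156 ] delta tool [ 0.3774 -0.0944  0.0617]
0 TCP target [ 0.5171 -0.2129  0.1324] delta tool [ 0.3774 -0.1054  0.0852]
-109.0377551769613
```

Emit:
move_arm --increments '[{"tx": 0.01, "ty": -0.002, "tz": 0.0, "turn": 0.0}, {"tx": 0.035, "ty": -0.007, "tz": 0.0, "turn": 0.0}, {"tx": 0.07, "ty": -0.014, "tz": 0.0, "turn": 0.0}, {"tx": 0.105, "ty": -0.021, "tz": 0.0, "turn": 0.0}, {"tx": 0.14, "ty": -0.028, "tz": 0.0, "turn": 0.0}, {"tx": 0.175, "ty": -0.036, "tz": 0.0, "turn": 0.0}, {"tx": 0.21, "ty": -0.044, "tz": 0.0, "turn": 0.0}, {"tx": 0.245, "ty": -0.052, "tz": 0.0, "turn": 0.0}, {"tx": 0.28, "ty": -0.06, "tz": 0.003, "turn": 0.0}, {"tx": 0.312, "ty": -0.066, "tz": 0.01, "turn": 0.0}, {"tx": 0.342, "ty": -0.073, "tz": 0.018, "turn": 0.0}, {"tx": 0.364, "ty": -0.078, "tz": 0.026, "turn": 0.0}, {"tx": 0.375, "ty": -0.08, "tz": 0.031, "turn": 0.0}, {"tx": 0.3775, "ty": -0.08, "tz": 0.031, "turn": 0.0}, {"tx": 0.3775, "ty": -0.08, "tz": 0.031, "turn": 0.0}, {"tx": 0.3775, "ty": -0.08, "tz": 0.031, "turn": 0.0}]'

```text
time_s: 11.75
eef_pos: [0.4936, -0.2039, 0.1873]
eef_rot: [0.0, -0.581, 0.814, 0.0]
wrist_force: [-0.6, 0.9, -2.4]
opening: 0.25
```

Run:
```python
from plan import *
from bench import get_obs
o=get_obs(); np.savez('w9obs.npz',p=o['eef_pos'],q=o['eef_rot']); print(o['eef_pos'],o['eef_rot'],o['wrist_force'])
p=snap('wrist','w9')[0]; q=snap('scene','s9')[0]; t=snap('top','t9')[0]
crop(q,160,300,130,290,5,'s9c')
z=np.load('w9obs.npz'); T=z['p'];Rt=rot(z['q'])
v,a,c,r,L=joint('w9.npz',T,z['q'],(180,228),(250,290))
print('tilt',np.degrees(v[0]),v,r)
M=np.load('M.npy'); print('mouth world',T+Rt@M)
```

```text
[ 0.4936 -0.2039  0.1873] [ 0.0001 -0.5805  0.8142  0.0004] [-0.627   0.9204 -2.3562]
tilt 23.593672796541995 [ 0.4118 -0.0015  0.0004] 0.0004337172699140202
mouth world [ 0.5306 -0.2171  0.1193]
```

View pics/w9.png

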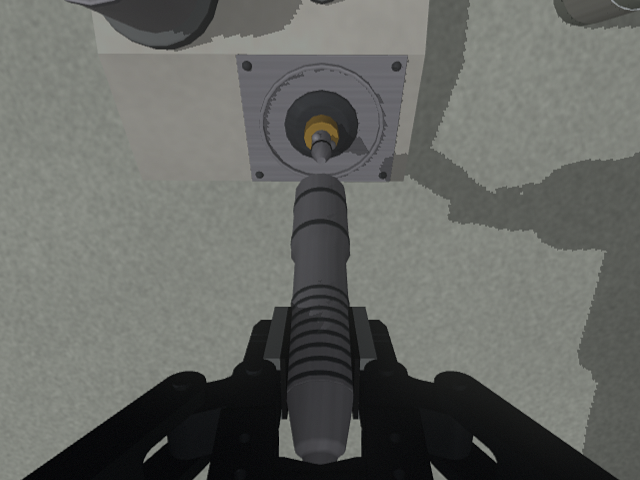

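View pics/s9c.png

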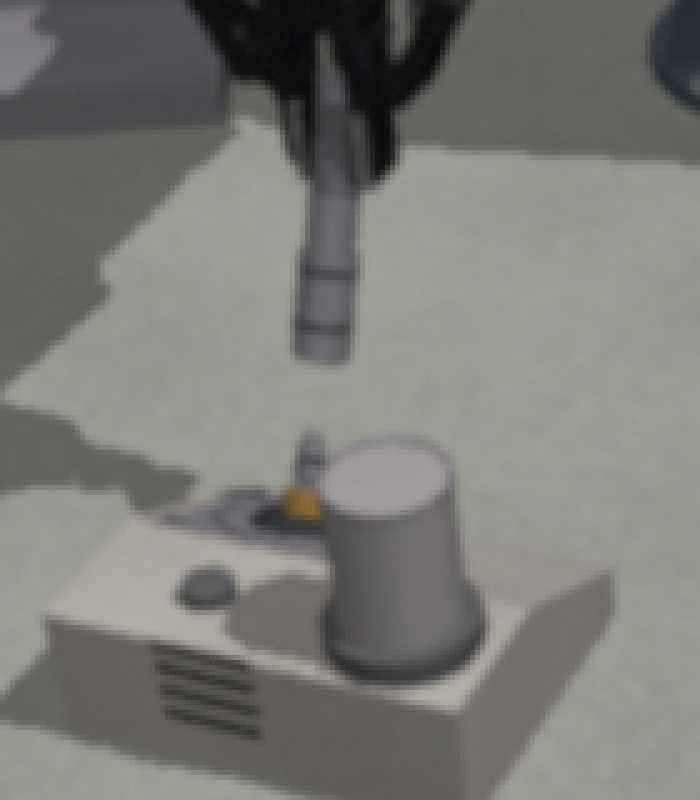

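Run:
```python
from plan import *
p,d,K,o,A=load('w9.npz'); P=pts(d,K,o,A)
yaw=np.radians(160.9);th=np.radians(25);ax=np.array([np.sin(th)*np.cos(yaw),np.sin(th)*np.sin(yaw),np.cos(th)])
seat=np.array([.554,-.2262,.0645])
print('proj seat,tip,gland',proj(np.array([seat,seat+.026*ax,seat-.01*ax]),K,o,A))
crop(p,270,370,80,230,4,'w9c')
q=p.copy()
for X,c in ((seat,(255,0,0)),(seat+.026*ax,(0,255,0))):
    u,v=proj(X,K,o,A); q[int(round(v)),int(round(u))]=c
crop(q,270,370,80,230,4,'w9d')
S=P[150:166,310:332].reshape(-1,3); S=S[(S[:,2]>.08)&(S[:,2]<.1)]; print('tip pts',len(S),S[S[:,2].argsort()[-15:]].mean(0), 'pred tip',seat+.026*ax)
ps,_,Ks,os_,As=load('s9.npz'); print('scene proj tip/seat/mouth',proj(np.array([seat+.026*ax,seat,[.5306,-.2171,.1193]]),Ks,os_,As))
```

```text
proj seat,tip,gland [[321.3716 137.2165]
 [321.4526 159.759 ]
 [321.3435 129.4056]]
tip pts 226 [ 0.545  -0.2226  0.089 ] pred tip [ 0.5436 -0.2226  0.0881]
scene proj tip/seat/mouth [[221.7385 216.0531]
 [220.6466 227.527 ]
 [223.4848 200.8594]]
```

View pics/w9d.png

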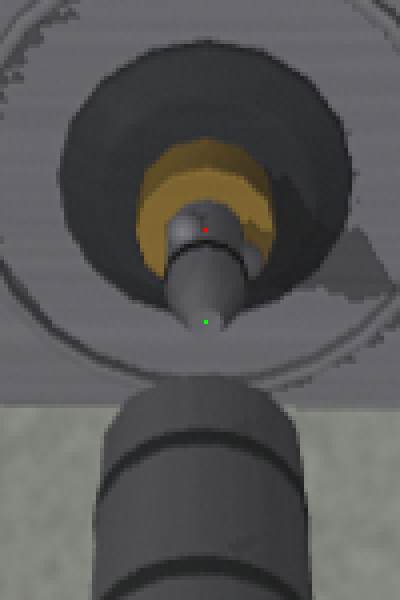

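The projected seat and tip land on the nipple in the picture. The drill is about 1 mm off in tool x, so I'll correct that and advance along the nipple axis to about 10 mm above the seat.

Emit:
move_arm --increments '[{"tx": 0.001, "ty": -0.0017, "tz": 0.0036, "turn": 0.0}, {"tx": 0.001, "ty": -0.0042, "tz": 0.0091, "turn": 0.0}, {"tx": 0.001, "ty": -0.0068, "tz": 0.0145, "turn": 0.0}, {"tx": 0.001, "ty": -0.0093, "tz": 0.0199, "turn": 0.0}, {"tx": 0.001, "ty": -0.0114, "tz": 0.0245, "turn": 0.0}, {"tx": 0.001, "ty": -0.0127, "tz": 0.0272, "turn": 0.0}, {"tx": 0.001, "ty": -0.014, "tz": 0.0299, "turn": 0.0}, {"tx": 0.001, "ty": -0.0153, "tz": 0.0326, "turn": 0.0}, {"tx": 0.001, "ty": -0.0165, "tz": 0.0353, "turn": 0.0}, {"tx": 0.001, "ty": -0.0178, "tz": 0.038, "turn": 0.0}, {"tx": 0.001, "ty": -0.0178, "tz": 0.038, "turn": 0.0}, {"tx": 0.001, "ty": -0.0178, "tz": 0.038, "turn": 0.0}]'

```text
time_s: 12.9
eef_pos: [0.5099, -0.2112, 0.1489]
eef_rot: [-0.0, -0.58, 0.814, 0.001]
wrist_force: [-0.3, 2.0, -2.9]
opening: 0.245
```

Run:
```python
from plan import *
from bench import get_obs
o=get_obs(); np.savez('w10obs.npz',p=o['eef_pos'],q=o['eef_rot']); print(o['eef_pos'],o['eef_rot'],o['wrist_force'],o['torque'])
p=snap('wrist','w10')[0]
z=np.load('w10obs.npz'); T=z['p'];Rt=rot(z['q'])
v,a,c,r,L=joint('w10.npz',T,z['q'],(180,228),(250,290))
print('tilt',np.degrees(v[0]),v,r)
M=np.load('M.npy'); m=T+Rt@M; print('mouth world',m)
yaw=np.radians(160.9);th=np.radians(25);ax=np.array([np.sin(th)*np.cos(yaw),np.sin(th)*np.sin(yaw),np.cos(th)])
w=m-np.array([.554,-.2262,.0645]); print('h',w@ax,'off (tool)',Rt.T@(w-ax*(w@ax)))
crop(p,250,390,80,280,3,'w10c')
```

```text
[ 0.5099 -0.2112  0.1489] [-0.0001 -0.5804  0.8143  0.0005] [-0.2821  1.9812 -2.9376] [ 0.2948  0.1844 -0.0049]
tilt 23.40212595192773 [ 0.4084 -0.0015  0.0003] 0.00044096917797253806
mouth world [ 0.5469 -0.2244  0.081 ]
h 0.01804406966199273 off (tool) [ 0.0007 -0.0003 -0.0001]
```

View pics/w10c.png

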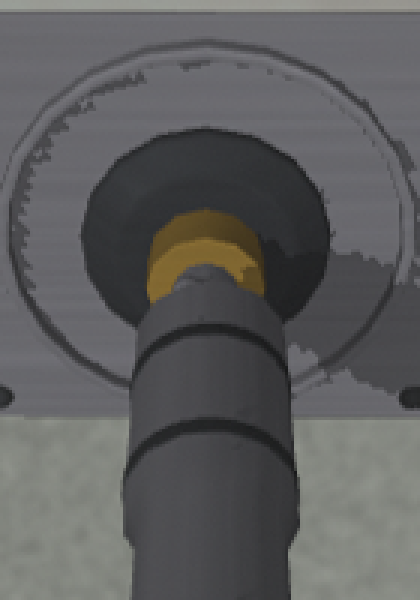

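The drill is centred on the nipple, with its rim about 18 mm above the seat. I'll push on gently toward the balls.

Emit:
move_arm --increments '[{"tx": -0.0003, "ty": -0.0008, "tz": 0.0018, "turn": 0.0}, {"tx": -0.0005, "ty": -0.0016, "tz": 0.0036, "turn": 0.0}, {"tx": -0.0005, "ty": -0.0023, "tz": 0.0054, "turn": 0.0}, {"tx": -0.0005, "ty": -0.003, "tz": 0.0072, "turn": 0.0}, {"tx": -0.0005, "ty": -0.0037, "tz": 0.0091, "turn": 0.0}, {"tx": -0.0005, "ty": -0.0043, "tz": 0.0104, "turn": 0.0}, {"tx": -0.0005, "ty": -0.0048, "tz": 0.0118, "turn": 0.0}, {"tx": -0.0005, "ty": -0.0048, "tz": 0.0118, "turn": 0.0}]'

```text
time_s: 13.62
eef_pos: [0.5149, -0.2126, 0.1384]
eef_rot: [-0.0, -0.58, 0.814, 0.0]
wrist_force: [-4.8, 3.2, 8.9]
opening: 0.24
```

```bash
cat > st.py <<'E'
from plan import *
from bench import get_obs
import sys
n=sys.argv[1]
o=get_obs(); T=o['eef_pos'];Rt=rot(o['eef_rot'])
f=np.array(o['wrist_force'])
p=snap('wrist',n)[0]
v,a,c,r,L=joint(n+'.npz',T,o['eef_rot'],(190,228),(250,290))
yaw=np.radians(160.9);th=np.radians(25);ax=np.array([np.sin(th)*np.cos(yaw),np.sin(th)*np.sin(yaw),np.cos(th)])
print(o['time_s'],T,'force tool',Rt.T@f,'along axis',f@ax,'torque',o['torque'])
print('tilt',np.degrees(v[0]),v,r)
m=T+Rt@(c+.0943*a); w=m-np.array([.554,-.2262,.0645]); print('h',w@ax,'off (tool)',Rt.T@(w-ax*(w@ax)))
crop(p,250,390,80,280,3,n+'c')
E
python3 st.py w11
```

```text
13.6167 [ 0.5149 -0.2126  0.1384] force tool [-1.415   5.5855 -8.8742] along axis 10.404236767097938 torque [0.8831 1.055  0.0533]
tilt 23.230001743229458 [ 0.4054 -0.0015  0.0004] 0.0004369987889713112
h 0.006580057648437397 off (tool) [ 0.0003 -0.     -0.    ]
```

View pics/w11c.png

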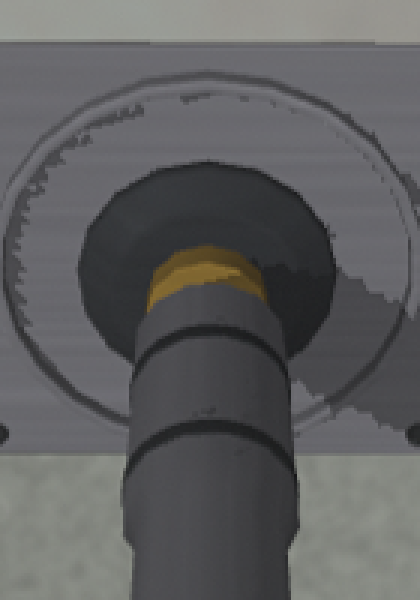

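The rim is at the balls with about 10 N along the axis. I'll press on in small steps.

Emit:
move_arm --increments '[{"tx": 0.0, "ty": -0.0004, "tz": 0.0009, "turn": 0.0}, {"tx": 0.0, "ty": -0.0008, "tz": 0.0018, "turn": 0.0}, {"tx": 0.0, "ty": -0.0012, "tz": 0.0027, "turn": 0.0}, {"tx": 0.0, "ty": -0.0016, "tz": 0.0036, "turn": 0.0}, {"tx": 0.0, "ty": -0.002, "tz": 0.0045, "turn": 0.0}, {"tx": 0.0, "ty": -0.002, "tz": 0.0045, "turn": 0.0}]'

```text
time_s: 14.17
eef_pos: [0.5166, -0.2132, 0.1333]
eef_rot: [-0.0, -0.58, 0.814, 0.0]
wrist_force: [-4.4, 3.0, 4.1]
opening: 0.245
```

```bash
python3 st.py w12
```

```text
14.1667 [ 0.5166 -0.2132  0.1333] force tool [-1.4092  5.1128 -4.0526] along axis 5.836121202914388 torque [0.5837 0.8251 0.0281]
tilt 23.37127029554292 [ 0.4079 -0.0015  0.0004] 0.00043919403068042864
h 0.0011220618207567954 off (tool) [0.0003 0.0002 0.0001]
```

View pics/w12c.png

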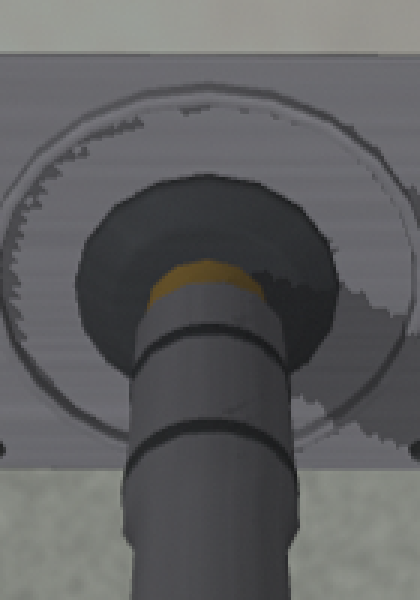

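It snapped home: the force dropped and the collar's top face is covered. Now I'll press the valve in along the axis, easing the hand forward a little to take out the side load.

Emit:
move_arm --increments '[{"tx": 0.0, "ty": 0.0, "tz": 0.0009, "turn": 0.0}, {"tx": 0.0, "ty": -0.0002, "tz": 0.0018, "turn": 0.0}, {"tx": 0.0, "ty": -0.0005, "tz": 0.0027, "turn": 0.0}, {"tx": 0.0, "ty": -0.0009, "tz": 0.0036, "turn": 0.0}, {"tx": 0.0, "ty": -0.0013, "tz": 0.0045, "turn": 0.0}, {"tx": 0.0, "ty": -0.0017, "tz": 0.0054, "turn": 0.0}, {"tx": 0.0, "ty": -0.0017, "tz": 0.0054, "turn": 0.0}, {"tx": 0.0, "ty": -0.0017, "tz": 0.0054, "turn": 0.0}]'

```text
time_s: 14.88
eef_pos: [0.5185, -0.2139, 0.1289]
eef_rot: [-0.0, -0.58, 0.814, -0.0]
wrist_force: [-5.7, 4.5, 8.8]
opening: 0.241
```

```bash
python3 st.py w13
```

```text
14.8833 [ 0.5185 -0.2139  0.1289] force tool [-2.3978  6.8967 -8.7879] along axis 10.879514797575478 torque [0.8547 1.0524 0.0649]
tilt 23.4223926987545 [ 0.4088 -0.0014  0.0004] 0.00042774254374292465
h -0.003727415887313078 off (tool) [0.0003 0.0002 0.0001]
```

View pics/w13c.png

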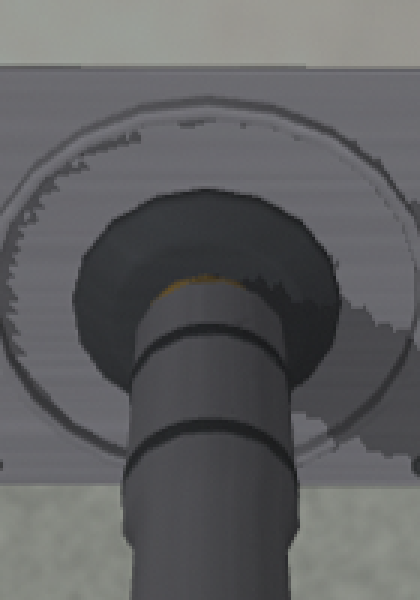

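The drill has gone 4.9 mm down from where it snapped home, with about 13 N along the axis after allowing for its weight. I'll go on to the stop.

Emit:
move_arm --increments '[{"tx": 0.0, "ty": -0.0003, "tz": 0.0009, "turn": 0.0}, {"tx": 0.0, "ty": -0.0006, "tz": 0.0018, "turn": 0.0}, {"tx": 0.0, "ty": -0.0009, "tz": 0.0027, "turn": 0.0}, {"tx": 0.0, "ty": -0.0012, "tz": 0.0036, "turn": 0.0}, {"tx": 0.0, "ty": -0.0012, "tz": 0.0036, "turn": 0.0}, {"tx": 0.0, "ty": -0.0012, "tz": 0.0036, "turn": 0.0}]'

```text
time_s: 15.43
eef_pos: [0.5192, -0.2142, 0.1281]
eef_rot: [-0.001, -0.581, 0.814, 0.0]
wrist_force: [-17.1, 9.2, 31.5]
opening: 0.243
```

```bash
python3 st.py w14
```

```text
15.4333 [ 0.5192 -0.2142  0.1281] force tool [ -3.0918  19.1986 -31.4498] along axis 36.62071400919706 torque [1.7836 2.7864 0.1571]
tilt 23.231918636413404 [ 0.4055 -0.0015  0.0003] 0.00043247603450580235
h -0.004774944311614501 off (tool) [0.0003 0.0002 0.0001]
```

View pics/w14c.png

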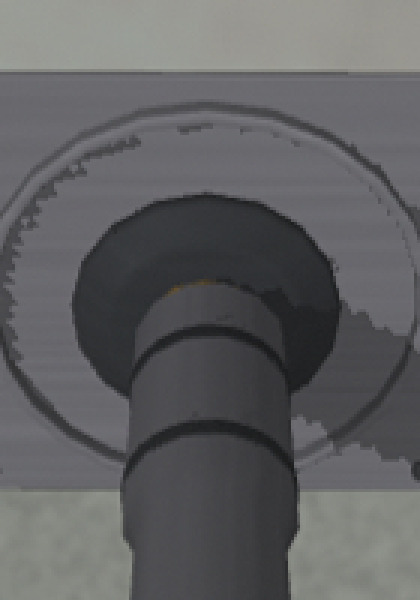

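Stop reached: about 37 N measured along the axis and 5.9 mm total travel since it snapped home, with only a sliver of collar showing. I'll ease off 1 mm to a steadier push and let it settle.

Emit:
move_arm --increments '[{"tx": 0.0, "ty": 0.0002, "tz": -0.0004, "turn": 0.0}, {"tx": 0.0, "ty": 0.0004, "tz": -0.0009, "turn": 0.0}, {"tx": 0.0, "ty": 0.0004, "tz": -0.0009, "turn": 0.0}, {"tx": 0.0, "ty": 0.0004, "tz": -0.0009, "turn": 0.0}, {"tx": 0.0, "ty": 0.0004, "tz": -0.0009, "turn": 0.0}, {"tx": 0.0, "ty": 0.0004, "tz": -0.0009, "turn": 0.0}]'

```text
time_s: 15.98
eef_pos: [0.519, -0.2141, 0.1281]
eef_rot: [-0.0, -0.581, 0.814, -0.0]
wrist_force: [-13.9, 8.0, 23.3]
opening: 0.24
```

```bash
python3 st.py w15
python3 - <<'E'
from h import *
q=snap('scene','s15')[0]; crop(q,90,570,130,300,1.6,'s15c')
E
```

```text
15.9833 [ 0.519  -0.2141  0.1281] force tool [ -3.0786  15.7418 -23.2779] along axis 27.75135792097197 torque [1.4196 2.2493 0.0971]
tilt 23.28192772809594 [ 0.4063 -0.0015  0.0004] 0.0004320062558398457
h -0.004650370574418631 off (tool) [0.0004 0.0002 0.0001]
```

View pics/s15c.png

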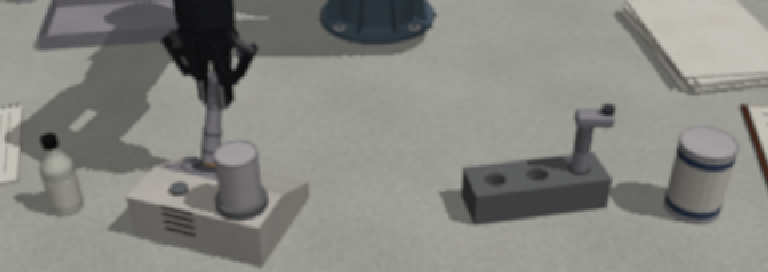

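View pics/w15c.png

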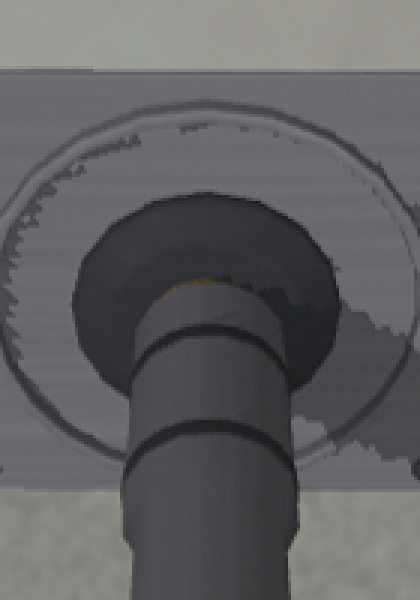

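The push holds steady at about 28 N along the axis with no loss of travel. The saw, oil bottle and tin all stand in place, so I'm handing in.

```bash
python3 -c "
from bench import workorder,get_obs
print(workorder.hand_in()); o=get_obs(); print(o['time_s'],o['wrist_force'],o['opening'],o['eef_pos'])"
```

```text
the job is handed in; nothing more can be done
None
the job is handed in; nothing more can be done
```

The bone-drill handpiece is snapped home on the nipple and held pushed down with the purge valve at its stop. I handed the job in at about 16 s; hand-in reports no verdict, so I can't confirm the final second.

- **Tilting:** The tool can only point straight down. I tipped the drill in the fingers by pushing its sleeve against the rim of its rack hole, in two passes. The first pass gave only 20.5°, because the arm yields about 3 mm under load. The second gave 23.6°.
- **Snap:** The force rose to about 10 N at the balls and then dropped, and the collar's top face was covered.
- **Valve stop:** The drill went 5.9 mm further down, then the force rose sharply to about 37 N along the axis. I eased off to about 28 N, and it kept 5.8 of the 6 mm.
- **Fit:** In the last check the rim was within about 0.5 mm of the nipple axis. The drill was at 23.3° against the nipple's 25°, so 1.7° off the 7° allowed. That leaves some side load on the nipple.
- **Other objects:** In the last scene picture, checked by eye only, the saw stands in the rack and the oil bottle and tin are where they were.

Two things fell short. The first `move_arm` call was refused because rows lacked some keys, and the arm did not move. No reading could be taken after hand-in.

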